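Load the glaze test tiles, gauge the gap, turn the sign

TASK

Load the dotted glaze test tiles that are on the ware board into the firing tray, glaze up and fully down in the pocket with the same number of dots, one after another from the fewest dots to the most; pockets whose tile is missing stay empty. Then slide the gap gauge's blade into the gap between the tray's steel jaws along the apron until its red line is flush with the front edge of the mouth, hold it there for a second to check the gap, and lay it back upright and wholly on its green mat; only then turn the hinged plate right over so that its red face is up. Leave the bare tile and everything else where it is.

Things in the scene. Friction and masses are not known exactly. Their poses are not given: they have to be found in the camera images.
- tile1: loose glazed test tile, 46 x 46 x 12 mm, 60 g, terracotta body, top face glazed white, 1 dark dot in a row; starts lying glaze up on the plywood ware board (15 mm thick, left of the tray), the row along its y; origin: centre of its underside, z towards the glazed face. May be absent (None)
- tile2: loose glazed test tile, 46 x 46 x 12 mm, 60 g, terracotta body, top face glazed blue, 2 cream dots in a row; starts lying glaze up on the plywood ware board (15 mm thick, left of the tray), the row along its y; origin: centre of its underside, z towards the glazed face. May be absent (None)
- tile3: loose glazed test tile, 46 x 46 x 12 mm, 60 g, terracotta body, top face glazed green, 3 cream dots in a row; starts lying glaze up on the plywood ware board (15 mm thick, left of the tray), the row along its y; origin: centre of its underside, z towards the glazed face. May be absent (None)
- tile4: loose glazed test tile, 46 x 46 x 12 mm, 60 g, terracotta body, top face glazed yellow, 4 dark dots in a row; starts lying glaze up on the plywood ware board (15 mm thick, left of the tray), the row along its y; origin: centre of its underside, z towards the glazed face. May be absent (None)
- tile5: loose glazed test tile, 46 x 46 x 12 mm, 60 g, terracotta body, top face glazed black, 5 cream dots in a row; starts lying glaze up on the plywood ware board (15 mm thick, left of the tray), the row along its y; origin: centre of its underside, z towards the glazed face. May be absent (None)
- pocket1 (a point): centre of the floor of tray pocket 1 (far row, left), marked with 1 dark dot(s) on the rim on the pocket's outer side; pocket is 50 x 50 mm square with its sides along the tray's x and y, 5 mm deep (a seated tile stands 7 mm proud of the rim); axes as the tray
- pocket2 (a point): centre of the floor of tray pocket 2 (far row, middle), marked with 2 dark dot(s) on the rim on the pocket's outer side; pocket is 50 x 50 mm square with its sides along the tray's x and y, 5 mm deep (a seated tile stands 7 mm proud of the rim); axes as the tray
- pocket3 (a point): centre of the floor of tray pocket 3 (far row, right), marked with 3 dark dot(s) on the rim on the pocket's outer side; pocket is 50 x 50 mm square with its sides along the tray's x and y, 5 mm deep (a seated tile stands 7 mm proud of the rim); axes as the tray
- pocket4 (a point): centre of the floor of tray pocket 4 (near row, left), marked with 4 dark dot(s) on the rim on the pocket's outer side; pocket is 50 x 50 mm square with its sides along the tray's x and y, 5 mm deep (a seated tile stands 7 mm proud of the rim); axes as the tray
- pocket5 (a point): centre of the floor of tray pocket 5 (near row, middle), marked with 5 dark dot(s) on the rim on the pocket's outer side; pocket is 50 x 50 mm square with its sides along the tray's x and y, 5 mm deep (a seated tile stands 7 mm proud of the rim); axes as the tray
- tray: fixed sand-coloured firing tray, 164 (x) x 200 (y) mm, top 11 mm above the table; origin on the table midway between the pocket rows; x away from the robot, y left at yaw 0. Pocket columns y = 62, 0, -62, rows x = 42 (far), -42 mm. Its near right corner is a flat apron 11 mm high, x -120 to -17, y -100 to -35 mm, carrying two steel jaws 26 mm high with the gauge gap between them
- gap_mouth (a point): middle of the front edge of the gauge gap's flared mouth, on the apron's top (11 mm above the table); axes as the tray. The gap runs along +x, 8 mm wide between parallel jaws 10 to 40 mm beyond this point, no stop at its far end; the flare is about 15 mm wide in front. The apron reaches 60 mm to the near side of this point; jaws lie within 22 mm either side of the gap's middle
- gauge: loose gap gauge, 80 g: orange handle 40 (x) x 26 (y) x 24 mm high; from its front (+x) a steel blade 4 mm thick, 18 mm tall (3 to 21 mm above the underside) reaches to 71 mm from the origin; red line round the blade 36 mm from the origin, 35 mm behind its tip. Origin: centre of the handle's underside, z up. Starts lying along the green mat, blade to the left; grip across the handle (y) from above
- gauge_tip (a point): end of the gauge's blade, at the level of the handle's underside; axes as the gauge. The red line is flush with the mouth's front edge when this lies 35 mm beyond gap_mouth along the tray's x
- plate (a joint): angle of the hinged turn-over plate (62 mm wide, 6 mm thick, ends 65 mm from the hinge axis): 0 lying towards the robot, yellow face up; grows as it swings up and over, pi/2 upright, 3.14 (a stop) lying on the far side, red face up. Stiff hinge (0.06 N m friction): stays where left. A black tab, 18 mm wide along the hinge axis, 8 mm thick, sticks out of its free edge, 65 to 95 mm from the axis
- sign_hinge (a point): middle of the plate's hinge axis, 24 mm above the table, on a fixed grey stand (110 x 70 mm, 8 mm high) at the left of the table; the hinge axis is this frame's y, the plate swings from its -x side over the top to its +x side
- mat_top (a point): middle of the top of the fixed green mat on which the gauge starts: 75 (x) x 125 (y) mm, 2 mm thick, on the table before the tray; x away from the robot, y left at yaw 0
- spare_tile: loose bare terracotta tile without dots or glaze, 46 x 46 x 12 mm, on the ware board: stays there
- glaze_jar: bystander: glaze jar with white lid, 64 mm wide, 62 mm high; standing near the far edge
- tub: bystander: white plastic tub, 90 mm wide, 62 mm high; far side
- brush: bystander: brush lying on the far side of the table
- flower: bystander: small terracotta flower ornament, 55 mm wide, 14 mm high, near the robot
- stilt: bystander: white three-armed kiln stilt, 66 mm wide, 12 mm high, near right
- can: bystander: low tin, 70 mm wide, 60 mm high; far right
Things that resemble listed ones, but are neither listed nor needed, are in the scene too. Leave any pink look-alike of the tile1 alone.

How it is judged:
On the way, in this order (a step that is already met when the one before it is completed fails the run):
1. the tile with 1 dot(s) is fully down in pocket 1, glaze up (horizontal distance between tile1 and pocket1 below 0.005 m and z of tile1 in the frame of pocket1 between -0.003 and 0.0025 m and angle between tile1's own z axis and vertical below 0.08 rad), for 0.2 s.
2. the tile with 2 dot(s) is fully down in pocket 2, glaze up (horizontal distance between tile2 and pocket2 below 0.005 m and z of tile2 in the frame of pocket2 between -0.003 and 0.0025 m and angle between tile2's own z axis and vertical below 0.08 rad), for 0.2 s.
3. the tile with 3 dot(s) is fully down in pocket 3, glaze up (horizontal distance between tile3 and pocket3 below 0.005 m and z of tile3 in the frame of pocket3 between -0.003 and 0.0025 m and angle between tile3's own z axis and vertical below 0.08 rad), for 0.2 s.
4. the tile with 4 dot(s) is fully down in pocket 4, glaze up (horizontal distance between tile4 and pocket4 below 0.005 m and z of tile4 in the frame of pocket4 between -0.003 and 0.0025 m and angle between tile4's own z axis and vertical below 0.08 rad), for 0.2 s.
5. the tile with 5 dot(s) is fully down in pocket 5, glaze up (horizontal distance between tile5 and pocket5 below 0.005 m and z of tile5 in the frame of pocket5 between -0.003 and 0.0025 m and angle between tile5's own z axis and vertical below 0.08 rad), for 0.2 s.
6. the gauge blade is in the gap up to its red line, within 4 mm (x of gauge_tip in the frame of gap_mouth between 0.031 and 0.039 m and y of gauge_tip in the frame of gap_mouth between -0.005 and 0.005 m and z of gauge_tip in the frame of gap_mouth between -0.003 and 0.008 m and angle between gauge's own z axis and vertical below 0.08 rad), for 0.3 s.
7. the gauge is back upright on the green mat (x of gauge in the frame of mat_top between -0.038 and 0.038 m and y of gauge in the frame of mat_top between -0.063 and 0.063 m and x of gauge_tip in the frame of mat_top between -0.038 and 0.038 m and y of gauge_tip in the frame of mat_top between -0.063 and 0.063 m and z of gauge in the frame of mat_top below 0.003 m and angle between gauge's own z axis and vertical below 0.08 rad), for 0.2 s.
8. the plate is turned over, red up (value of joint plate above 2.95 rad), for 0.2 s.
At the end, for the whole second after the job is handed in: Each present tile lies glaze up, flat, on its own pocket floor (2.5 mm height, 5 mm of centre, 0.08 rad); gauge upright (0.08 rad) and wholly on the green mat; plate past 2.95 rad, red up; all released and at rest (all of step 1 and all of step 2 and all of step 3 and all of step 4 and all of step 5 and all of step 7 and value of joint plate above 2.95 rad and linear speed of each of tile1, tile2, tile3, tile4, tile5, gauge below 0.02 m/s); the robot touches nothing.
It fails at once if a bystander (jar, tub, brush, flower, stilt, can) is moved more than 30 mm (distance of any of glaze_jar, tub, brush, flower, stilt, can from where it was at the start of the episode above 0.03 m).
It fails at once if the bare tile is moved more than 60 mm (distance of spare_tile from where it was at the start of the episode above 0.06 m).
Of tile1, tile2, tile3, tile4, tile5 only 4 to 5 are there at a start; the rules pass over those that are not, and their reading is None.
At some moment in a run one of tile1, tile2, tile3, tile4, tile5, gauge may be knocked a few centimetres aside while the robot is not near it.
It also fails if it takes over 208 s, if anything falls off the work surface, if the arm or the gripper's body presses on something with over 40 N, if the wrist force passes 120 N, or if a joint passes its speed limit or range.

ROBOT

A 6-joint arm with a two-finger parallel gripper is mounted at the origin on the work surface. World frame = base frame: x ahead of the robot, y to its left, z up, the work surface at z = 0. Lengths are in m, angles in rad, forces in N, time in s.
With the tool pointing down it reaches from about 0.25 to 0.725 m from the base axis. Payload 4 kg.
Tool frame: the origin (TCP) lies at the very end of the fingers, on their centre line; the grasp point (between the pads) lies 19 mm behind it (arm.tcp_to_grasp is the distance from the TCP to the grasp point, in m); z points along the fingers, y is the line along which they close (so a half turn about z gives the same grasp; the last joint's range is limited). The gripper opens to 85 mm and grips with 20 to 120 N. Pads are 22 mm wide; open, the fingers measure 114 mm over their backs; the gripper's body (76 mm by 85 mm) begins 54 mm behind the grasp point. The pads swing forward as they close: fully open they stand 13 mm farther back than shut.
Start: joints at [1.133, 0.241, 0.005, 1.335, 0, 1.571], TCP at [0.212, 0.453, 0.231] pointing down, gripper open.
Joint ranges: [-2.72, 2.72], [-1.05, 1.87], [-1.09, 1.28], [-1.99, 2.15], [-1.42, 1.44], [-3.14, 3.14]. Speed limits (rad/s): [2.79, 2.79, 3.14, 3.14, 3.14, 3.14].

INTERFACE

Orientations are given as [roll, pitch, yaw] about the fixed x, y, z axes, in that order (R = Rz(yaw) Ry(pitch) Rx(roll)).
In Python, from workcell import arm gives the robot as it stands.
- The arm moves only by the tool send_rows, never from a script. Its argument "rows" is a list of rows, each a list of 3 entries, a list of its own where there are three numbers: the shift along the world's x, y, z in m, then the turn about the world's z in degrees, then the opening, from -1 (shut) to 1 (fully open). A call has 1 to 20 rows; each row shifts and turns the commanded pose from where the row before left it; what a row does not reach is not made up. A row lasts 1/8 s, in which the tool goes at most 62.5 mm and 10.7 degrees, less where a joint would pass 70% of its speed; a pose out of reach is approached as far as the arm can. A call with a gripper value outside its range is refused whole. The fingers move at their own pace and stop on an object; the grip force is fixed at half the most. Time passes only in rows, so rows that do not move let the fingers close. It gives the time, the measured TCP pose, the force, the opening and the grip force at its end, in the units of the state.
- arm.get_obs(): the state, without advancing time (a new reading comes with each control period).
- arm.read_camera(name): name is "scene" or "side" or "wrist"; returns the picture (400x640x3 uint8, red, green, blue); there is no depth.
- arm.camera_params(name): a dict with "camera_matrix" (3x3 intrinsics, pixels), "rvec" (rotation vector, rad) and "tvec" (3), from world to camera coordinates, as OpenCV has them; the wrist camera has in their place "tool_from_camera" (4x4, takes a point from camera to tool coordinates, whose origin is the TCP and whose axes are the flange's). Camera axes: x right, y down, z forward; pixel columns grow to the right and rows downward; lengths in m; the calibration is good to about 2 mm. A picture is of the moment at which its call begins: read the wrist's pose just before it. camera_params takes no time and is no camera call.
- arm.hand_in(): hands the job in; it is judged then, once.
Trained networks look in the newest picture that a camera, given by its name, has taken for a name from the list of things; names that differ only in an ending like _2 or _b are one class to them, and where a whole thing is asked for, a point or a joint stands for the part that bears it (a point fixed in the world has none). Each returns a list of dicts, best first, with "score" (0 to 1); they miss things now and then, are a little off and sometimes report something else, mostly with a low value. They report only what shows in the picture. A call takes as long as a camera call. They do not tell look-alikes from the thing itself.
- arm.outline_of(camera, label): "mask" (400x640 bool, what is visible of it) and "position" ([row, column] in pixels, amid what is visible of it).
The state is a dict: "clock": time; "joint_pos": joint angles; "joint_vel": joint speeds; "tau": joint torques, N m; "eef_pos": TCP position; "tool_rot": TCP orientation; "force": force on the tool from outside, world axes, zero at the start; "moment": the same for the moment, N m; "opening": opening from 0.0 (shut) to 1.0 (fully open); "grip_force": force on a finger pad.
Only numpy, scipy, OpenCV 4.12 (cv2) and the standard library are available. Lean on these libraries where they do the work, as an engineer would, in place of code of your own. Each camera call takes 0.05 s, during which the arm holds its last target. There are 200 camera calls.

## Working session

There is one attempt and no reset: what is moved stays moved. The work goes in short steps, Python scripts to look and compute and a tool call to move; the robot and the scene stay as the last step left them, time stands still between calls to the robot, and variables do not carry over. Pictures are saved under pics/ and viewed, at most 14 in all, crops included, and the job is handed in when it is done.

Besides the shell and the picture viewer there is one more tool, called after "Request:" as name(argument=value, ...) on one line, values as JSON. send_rows: Moves the arm, as the interface text tells. Its arguments: {"type":"object","properties":{"rows":{"type":"array","items":{"type":"array"}}},"required":["rows"]}

```bash
ls; mkdir -p pics; python3 - <<'E'
from workcell import arm
import cv2,numpy as np
print(arm.get_obs(), arm.tcp_to_grasp)
for n in ["scene","side"]:
    im=arm.read_camera(n); cv2.imwrite(f"pics/{n}0.png",im[:,:,::-1]); p=arm.camera_params(n)
    R=cv2.Rodrigues(np.array(p["rvec"]))[0]; print(n,p["camera_matrix"],-R.T@np.array(p["tvec"]).ravel())
print(arm.camera_params("wrist"))
E
```

```text
pics
{'clock': 0.0, 'joint_pos': array([ 1.13299694e+00,  2.41433696e-01,  3.70605308e-03,  1.33517817e+00,
       -7.89089751e-06,  1.57079709e+00]), 'joint_vel': array([-1.36950334e-03, -5.67759690e-04,  1.09587182e-03,  1.94782283e-04,
       -1.57957618e-04, -9.06617380e-06]), 'tau': array([-1.60425305e-03, -3.72317004e+01,  2.52409476e+01,  1.68732530e-02,
       -2.09082731e-05,  6.34782520e-07]), 'eef_pos': array([0.21170764, 0.45226934, 0.23039566]), 'tool_rot': array([-3.13948316e+00,  7.89249577e-06,  2.70379252e+00]), 'force': array([ 0.47543032, -0.01252885, -0.13755735]), 'moment': array([-0.04791463, -0.03212977,  0.01443097]), 'grip_force': 0.0, 'opening': 1.0021122427882236} 0.0187
scene [[394.66716006   0.         326.08496572]
 [  0.         394.66716006 199.77700168]
 [  0.           0.           1.        ]] [0.98117288 0.67754248 0.77810483]
side [[379.6750472    0.         320.76264845]
 [  0.         379.6750472  197.53002078]
 [  0.           0.           1.        ]] [-0.09086136 -0.59305289  0.66218366]
{'camera_matrix': array([[336.85849636,   0.        , 327.13591522],
       [  0.        , 336.85849636, 198.83164654],
       [  0.        ,   0.        ,   1.        ]]), 'tool_from_camera': array([[-1.26255268e-04, -9.50595650e-01, -3.10431788e-01,
         7.89209387e-02],
       [ 9.99999947e-01, -2.13560220e-04,  2.47249663e-04,
        -6.23546231e-04],
       [-3.01330335e-04, -3.10431740e-01,  9.50595626e-01,
        -1.42137069e-01],
       [ 0.00000000e+00,  0.00000000e+00,  0.00000000e+00,
         1.00000000e+00]])}
```

View pics/scene0.png

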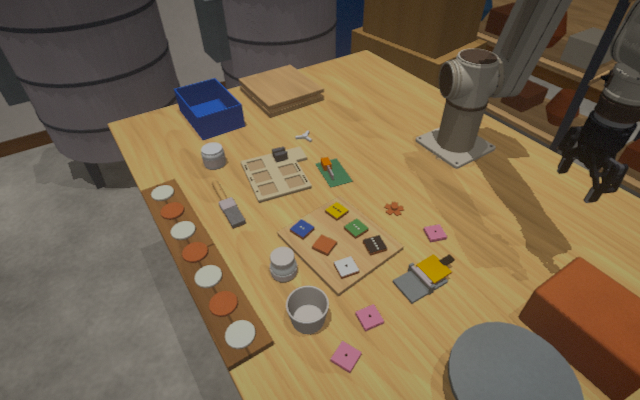

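View pics/side0.png

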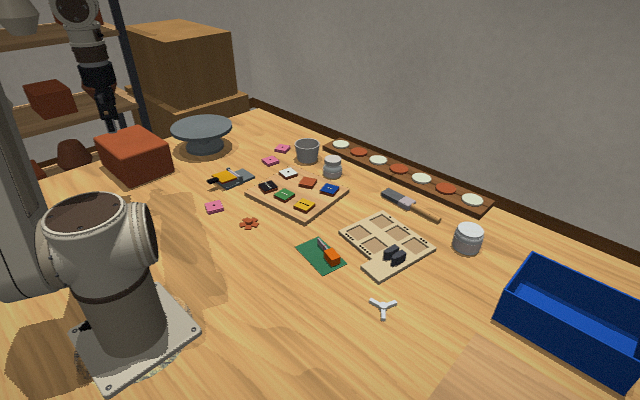

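Scene: all five tiles are on the board: white (346,267), blue (302,229), green (357,228), yellow (337,211) and black (375,245), plus the bare tile at (324,245). The tray is at (276,176), the gauge at (327,165), and the plate at (435,268) with its tab at (447,260). The pink look-alikes are off the board.

```bash
cat > h.py <<'E'
from workcell import arm
import cv2,numpy as np
from scipy.spatial.transform import Rotation as Ro
def cam(n):
    """K, cam position, R (cam->world). Take before the picture."""
    p=arm.camera_params(n); K=np.array(p["camera_matrix"])
    if n=="wrist":
        o=arm.get_obs(); T=np.eye(4); T[:3,:3]=Ro.from_euler("xyz",o["tool_rot"]).as_matrix(); T[:3,3]=o["eef_pos"]
        T=T@np.array(p["tool_from_camera"]); return K,T[:3,3],T[:3,:3]
    R=cv2.Rodrigues(np.array(p["rvec"]))[0]; return K,-R.T@np.array(p["tvec"]).ravel(),R.T
def plane(c,uv,z):
    K,t,R=c; uv=np.atleast_2d(np.asarray(uv,float)); d=np.c_[uv,np.ones(len(uv))]@np.linalg.inv(K).T@R.T
    return t[:2]+d[:,:2]*((z-t[2])/d[:,2])[:,None]
def pix(c,P):
    K,t,R=c; q=(np.atleast_2d(P)-t)@R@K.T; return q[:,:2]/q[:,2:]
def rect(c,mask,z):
    """min-area rectangle of the mask seen on plane z: centre, size, yaw deg (-45..45)"""
    m=max(cv2.findContours(mask.astype(np.uint8),cv2.RETR_EXTERNAL,cv2.CHAIN_APPROX_NONE)[0],key=cv2.contourArea)
    w=(plane(c,m[:,0,:],z)*1e4).astype(np.float32); (x,y),s,a=cv2.minAreaRect(w)
    return np.round([x/1e4,y/1e4,s[0]/10,s[1]/10,(a+45)%90-45],4)
E
python3 - <<'E'
from h import *
for n in ["scene","side"]:
    c=cam(n)
    arm.read_camera(n)
    for l,z in [("tile1",.027),("tile2",.027),("tile3",.027),("tile4",.027),("tile5",.027),("spare_tile",.027),("tray",.011),("gauge",.02),("plate",.027),("mat_top",.002),("flower",.01)]:
        for d in arm.outline_of(n,l)[:4]:
            if d["score"]>.3: print(n,l,round(d["score"],2),np.round(d["position"]),plane(c,d["position"][::-1],z).round(3),rect(c,d["mask"],z))
E
```

```text
scene tile1 0.95 [266. 346.] [[0.619 0.227]] [ 0.6203  0.2295 51.2594 46.261  -9.87  ]
scene tile1 0.88 [355. 345.] [[0.749 0.402]] [ 0.7489  0.4043 50.2093 47.4473 23.6669]
scene tile1 0.84 [226. 302.] [[0.64  0.059]] [ 0.6425  0.0664 60.5108 55.8206 20.4875]
scene tile1 0.8 [245. 377.] [[0.519 0.218]] [  0.5217   0.2139  53.2346  46.6928 -12.733 ]
scene tile2 0.95 [266. 346.] [[0.619 0.227]] [ 0.6203  0.2295 51.2594 46.261  -9.87  ]
scene tile2 0.88 [355. 345.] [[0.749 0.402]] [ 0.7489  0.4043 50.2093 47.4473 23.6669]
scene tile2 0.84 [226. 302.] [[0.64  0.059]] [ 0.6425  0.0664 60.5108 55.8206 20.4875]
scene tile2 0.8 [245. 377.] [[0.519 0.218]] [  0.5217   0.2139  53.2346  46.6928 -12.733 ]
scene tile3 0.95 [266. 346.] [[0.619 0.227]] [ 0.6203  0.2295 51.2594 46.261  -9.87  ]
scene tile3 0.88 [355. 345.] [[0.749 0.402]] [ 0.7489  0.4043 50.2093 47.4473 23.6669]
scene tile3 0.84 [226. 302.] [[0.64  0.059]] [ 0.6425  0.0664 60.5108 55.8206 20.4875]
scene tile3 0.8 [245. 377.] [[0.519 0.218]] [  0.5217   0.2139  53.2346  46.6928 -12.733 ]
scene tile4 0.95 [266. 346.] [[0.619 0.227]]
[... 3717 characters left out ...]
.51 [176. 223.] [[0.465 0.373]] [ 0.4563  0.3691 69.943  97.6599 -9.7622]
side gauge 0.63 [206. 406.] [[ 0.734 -0.157]] [ 7.474000e-01 -1.602000e-01  2.038756e+02  5.889680e+01 -5.826100e+00]
side gauge 0.54 [254. 332.] [[ 0.432 -0.14 ]] [  0.4345  -0.1273  97.5841  37.4044 -27.3633]
side gauge 0.52 [244. 384.] [[ 0.553 -0.21 ]] [ 5.533000e-01 -1.989000e-01  2.080489e+02  2.078509e+02 -1.109890e+01]
side plate 0.85 [178. 223.] [[0.446 0.342]] [  0.4446   0.3477  73.0034  98.2196 -10.5179]
side mat_top 0.79 [255. 316.] [[ 0.417 -0.1  ]] [ 4.242000e-01 -1.065000e-01  1.267671e+02  7.936090e+01 -1.171290e+01]
side flower 0.62 [223. 248.] [[0.371 0.116]] [ 0.3729  0.1156 44.4827 46.5952 44.5432]
```

Request:
send_rows(rows=[[[0.03,-0.03,0.006],-7.5,1],[[0.03,-0.03,0.006],-7.5,1],[[0.03,-0.03,0.006],-7.5,1],[[0.03,-0.03,0.006],-7.5,1],[[0.03,-0.03,0.006],-7.5,1],[[0.03,-0.03,0.006],-7.5,1],[[0.03,-0.03,0.006],-7.5,1],[[0.03,-0.03,0.006],-7.5,1],[[0.03,-0.03,0.006],-7.5,1],[[0.03,-0.01,0.006],-7.5,1],[[0,0,0],0,1],[[0,0,0],0,1]])

```text
clock: 2.8
eef_pos: [0.5115, 0.1729, 0.2909]
tool_rot: [-3.14, 0.0, 1.396]
force: [-0.3, 1.0, 1.2]
opening: 0.998
grip_force: 0.0
```

```bash
cat >> h.py <<'E'
def shot(name):
    c=cam("wrist"); im=arm.read_camera("wrist"); cv2.imwrite(f"pics/{name}.png",im[:,:,::-1]); np.save(f"pics/{name}.npy",np.array([c[0],np.c_[c[1],c[1],c[1]],c[2]])); return c,im
def load(name):
    a=np.load(f"pics/{name}.npy"); return (a[0],a[1][:,0],a[2]),cv2.imread(f"pics/{name}.png")[:,:,::-1]
E
python3 - <<'E'
from h import *
c,im=shot("w1"); o=arm.get_obs(); print(o["clock"],o["eef_pos"],np.degrees(o["tool_rot"]))
for d in arm.outline_of("wrist","tile1"): print(round(d["score"],2),np.round(d["position"]),rect(c,d["mask"],.027))
for d in arm.outline_of("wrist","spare_tile")[:2]: print("sp",round(d["score"],2),np.round(d["position"]),rect(c,d["mask"],.027))
E
```

```text
2.85 [0.51121202 0.17312588 0.29103579] [-1.79944044e+02  1.75212694e-02  7.99912392e+01]
0.92 [180. 338.] [ 0.5232  0.1383 45.7558 47.4671  5.1617]
0.85 [129. 328.] [  0.5187   0.2086  46.336   45.6046 -13.6079]
0.85 [112. 185.] [  0.3606   0.2548  44.7672  47.4404 -20.439 ]
0.6 [239. 355.] [ 0.5287  0.0586 45.8906 50.0946 10.4603]
0.58 [220. 437.] [ 0.6405  0.0637 47.2923 50.9844 18.7332]
0.56 [ 98. 410.] [  0.6173   0.2245  45.4093  47.4822 -11.2465]
sp 0.7 [166. 422.] [ 0.6226  0.1393 46.4261 49.7229 25.0791]
```

View pics/w1.png

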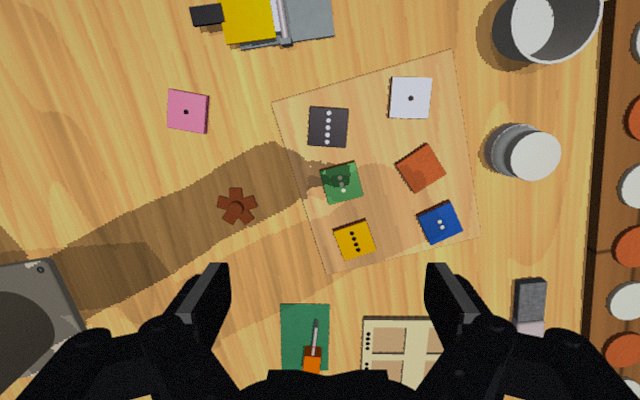

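Wrist view: white (410,98), black (328,127), green (341,182), yellow (354,240), blue (440,222) and bare (420,167) match the detections, and the measured sizes are about 46 mm. Next the tray.

Request:
send_rows(rows=[[[0.005,-0.05,0],0,1],[[0.005,-0.05,0],0,1],[[0.005,-0.05,0],0,1],[[0.005,-0.05,0],0,1],[[0.005,-0.05,0],0,1],[[0.005,-0.05,0],0,1],[[0.005,-0.05,0],0,1],[[0.005,-0.05,0],0,1],[[0,0,0],0,1],[[0,0,0],0,1],[[0,0,0],0,1]])

```text
clock: 4.32
eef_pos: [0.552, -0.2256, 0.2917]
tool_rot: [3.141, -0.0, 1.397]
force: [-0.3, -0.1, -0.9]
opening: 0.999
grip_force: 0.0
```

```bash
python3 - <<'E'
from h import *
c,im=shot("w2"); o=arm.get_obs(); print(o["clock"],o["eef_pos"],np.degrees(o["tool_rot"]))
for l,z in [("tray",.011),("gauge",.02),("mat_top",.002)]:
  for d in arm.outline_of("wrist",l)[:2]: print(l,round(d["score"],2),np.round(d["position"]),rect(c,d["mask"],z))
E
```

```text
4.375 [ 0.55207408 -0.22560189  0.29172789] [ 1.79981897e+02 -4.49054103e-03  8.00469864e+01]
tray 0.6 [119. 339.] [ 5.662000e-01 -1.924000e-01  2.001143e+02  2.031097e+02 -9.967300e+00]
tray 0.55 [ 97. 216.] [  0.4374  -0.1173  93.171   32.386  -16.5431]
gauge 0.91 [ 97. 216.] [  0.4407  -0.118   91.05    32.8706 -16.5432]
mat_top 0.65 [ 62. 198.] [ 4.270000e-01 -1.066000e-01  1.257324e+02  7.732660e+01 -1.120500e+01]
```

View pics/w2.png

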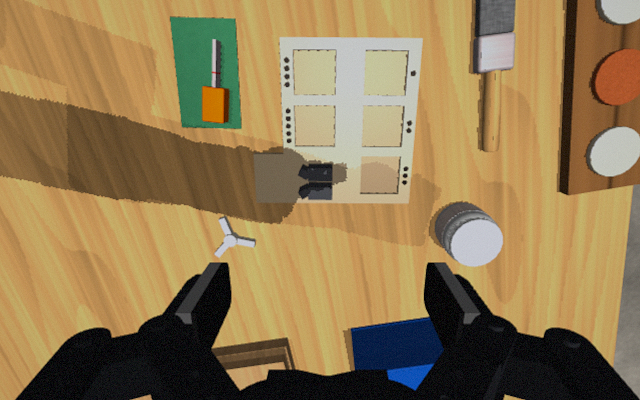

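Tray view: the rim runs (280,38) to (422,200), with pocket 1 upper right at (386,72), the apron and jaws lower left at (318,182), and the gauge at (216,80) pointing left. I'll refine the tray pose by fitting its edges.

```bash
cat > fit.py <<'E'
from h import *
from scipy.optimize import minimize
def seg(p,q,z,n=40): return np.c_[np.linspace(p,q,n),np.full(n,z)]
def sq(x0,x1,y0,y1,z): return [seg(a,b,z) for a,b in [((x0,y0),(x0,y1)),((x0,y1),(x1,y1)),((x1,y1),(x1,y0)),((x1,y0),(x0,y0))]]
def trayedges():
    E=[]
    for x,y in [(.042,.062),(.042,0),(.042,-.062),(-.042,.062),(-.042,0)]: E+=sq(x-.025,x+.025,y-.025,y+.025,.011)
    E+=[seg((.082,-.1),(.082,.1),.011),seg((-.082,-.03),(-.082,.1),.011),seg((-.082,.1),(.082,.1),.011)]
    return np.vstack(E)
def world(p,E):
    a=p[2]; R=np.array([[np.cos(a),-np.sin(a)],[np.sin(a),np.cos(a)]]); return np.c_[E[:,:2]@R.T+p[:2],E[:,2]]
def fit(c,im,E,p0,s=2.5):
    f=im.astype(np.float32)
    best=np.array(p0)
    for sg in (s,1.2):
        g=cv2.GaussianBlur(f,(0,0),sg); m=np.sqrt(sum(cv2.Sobel(g[...,k],cv2.CV_32F,1,0)**2+cv2.Sobel(g[...,k],cv2.CV_32F,0,1)**2 for k in range(3)))
        m=np.sqrt(m)
        def cost(q):
            uv=pix(c,world(q*[.001,.001,.01],E)).astype(np.float32)
            return -cv2.remap(m,uv[:,0].copy(),uv[:,1].copy(),cv2.INTER_LINEAR).mean()
        x0=best/[.001,.001,.01]
        r=minimize(cost,x0,method="Nelder-Mead",options=dict(initial_simplex=np.vstack([x0-1]+[x0-1+4*e for e in np.eye(3)]))); best=r.x*[.001,.001,.01]
    return best,-r.fun
E
python3 - <<'E'
from fit import *
c,im=load("w2"); a=np.radians(-10)
p0=[.5662+.019*np.cos(a),-.1924+.019*np.sin(a),a]
p,s=fit(c,im,trayedges(),p0); print(p0,p,np.degrees(p[2]),s)
uv=pix(c,world(p,trayedges())); v=cv2.resize(im[10:230,150:450].copy(),None,fx=2.6,fy=2.6,interpolation=cv2.INTER_CUBIC)
for u in uv: cv2.circle(v,(int((u[0]+.5-150)*2.6),int((u[1]+.5-10)*2.6)),1,(255,0,0),-1)
cv2.imwrite("pics/w2f.png",v[:,:,::-1])
E
```

```text
[np.float64(0.584911347307232), np.float64(-0.19569931537567167), np.float64(-0.17453292519943295)] [ 0.58470181 -0.19561304 -0.18117369] -10.380487728151088 12.319429397583008
```

View pics/w2f.png

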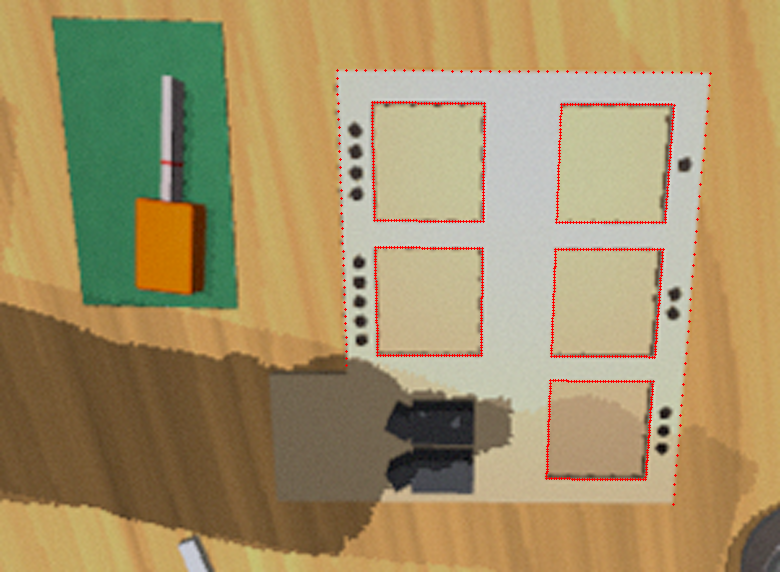

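Request:
send_rows(rows=[[[0.005,0.05,0],0,0.5],[[0.005,0.05,-0.01],0,0.5],[[0.01,0.05,-0.01],0,0.5],[[0.01,0.05,-0.01],0,0.5],[[0.01,0.05,-0.01],0,0.5],[[0.01,0.05,-0.01],0,0.5],[[0.005,0.05,-0.01],0,0.5],[[0.005,0.05,-0.015],0,0.5],[[0,0.025,-0.015],0,0.5],[[0,0,0],0,0.5],[[0,0,0],0,0.5],[[0,0,0],0,0.5]])

```text
clock: 6.02
eef_pos: [0.6125, 0.1964, 0.2023]
tool_rot: [3.14, -0.0, 1.393]
force: [-0.0, 0.2, -0.3]
opening: 0.747
grip_force: 0.0
```

```bash
cat >> fit.py <<'E'
def sqe(z): return np.vstack(sq(-.023,.023,-.023,.023,z))
def tiles(name,z=.027,net=True):
    """all glazed tiles in a new wrist picture: mask rect, then edge fit of the top face; colour"""
    c,im=shot(name); o=arm.get_obs(); print("t",round(o["clock"],2),"tcp",o["eef_pos"].round(4),np.degrees(o["tool_rot"]).round(2),"open",round(o["opening"],3))
    for d in arm.outline_of("wrist","tile1"):
        r=rect(c,d["mask"],z)
        if r[2]>40 and r[3]<56 and d["position"][0]<255:
            p,s=fit(c,im,sqe(z),[r[0],r[1],np.radians(r[4])],1.5)
            print(round(d["score"],2),np.round(d["position"]),"rect",r,"fit",p[:2].round(4),round(np.degrees(p[2]),1),round(s,1),"rgb",np.median(im[d["mask"]],0))
E
python3 - <<'E'
from fit import *
tiles("t1")
E
```

```text
t 6.08 tcp [0.6125 0.1964 0.2023] [ 1.7992e+02 -3.0000e-02  7.9790e+01] open 0.75
0.98 [179. 231.] rect [  0.5208   0.2091  47.7117  46.3884 -14.093 ] fit [0.52   0.2092] -13.7 17.8 rgb [35. 31. 33.]
0.94 [144. 327.] rect [  0.6186   0.2246  47.4836  46.0342 -11.3011] fit [0.6185 0.224 ] -11.6 16.2 rgb [215. 218. 224.]
0.9 [160.  62.] rect [  0.3694   0.2561  46.3048  51.0682 -20.4351] fit [0.3664 0.2569] -19.5 14.0 rgb [216. 125. 160.]
0.84 [239. 253.] rect [ 0.5255  0.139  48.8422 49.5287  5.4413] fit [0.5234 0.1371] 5.2 13.0 rgb [51. 94. 51.]
```

Request:
send_rows(rows=[[[0.006,0.0276,-0.04],-1.4,0.46],[[0,0,-0.05],0,0.46],[[0,0,-0.05],0,0.46],[[0,0,-0.02],0,0.46],[[0,0,-0.015],0,0.46],[[0,0,-0.01],0,0.46],[[0,0,0],0,0.46],[[0,0,0],0,0.46]])

```text
clock: 7.12
eef_pos: [0.6189, 0.2257, 0.0176]
tool_rot: [3.14, -0.001, 1.37]
force: [0.1, 0.9, -0.4]
opening: 0.728
grip_force: 0.0
```

Request:
send_rows(rows=[[[0,-0.0015,-0.0015],0,0.46],[[0,0,0],0,0],[[0,0,0],0,-1],[[0,0,0],0,-1],[[0,0,0],0,-1],[[0,0,0],0,-1]])

```text
clock: 7.88
eef_pos: [0.6185, 0.2241, 0.0157]
tool_rot: [3.14, -0.001, 1.37]
force: [-0.7, -0.7, 4.8]
opening: 0.517
grip_force: 62.6
```

Request:
send_rows(rows=[[[0,0,0.02],0,-1],[[0,0,0.04],0,-1],[[0,0,0.04],0,-1],[[0,0,0],0,-1],[[0,0,0],0,-1]])

```text
clock: 8.5
eef_pos: [0.6173, 0.2237, 0.1138]
tool_rot: [-3.14, 0.001, 1.37]
force: [-0.4, -0.1, -1.0]
opening: 0.52
grip_force: 62.0
```

```bash
python3 - <<'E'
from h import *
c,im=shot("g1"); o=arm.get_obs(); print(o["opening"],o["grip_force"],o["eef_pos"])
cv2.imwrite("pics/g1c.png",cv2.resize(im[180:360,180:480],None,fx=2.5,fy=2.5,interpolation=cv2.INTER_CUBIC)[:,:,::-1])
E
```

```text
0.5184182686627107 61.976215839385986 [0.61677938 0.2235283  0.11294418]
```

View pics/g1c.png

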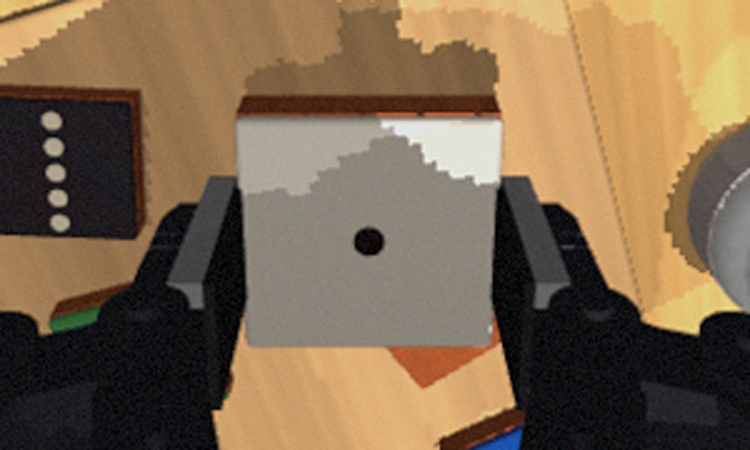

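Grasp is centred: the dot at (369,241) in the crop is tool x and y ≈ 0, and the tile is level.

Request:
send_rows(rows=[[[0.001,-0.03,0],0,-1],[[0.003,-0.05,0],0,-1],[[0.003,-0.05,0],0,-1],[[0.003,-0.05,0],0,-1],[[0.003,-0.05,0],0,-1],[[0.003,-0.05,0],0,-1],[[0.002,-0.05,0],1.1,-1],[[0.002,-0.036,-0.03],0,-1],[[0,0,-0.035],0,-1],[[0,0,0],0,-1],[[0,0,0],0,-1],[[0,0,0],0,-1],[[0,0,0],0,-1]])

```text
clock: 10.18
eef_pos: [0.639, -0.1417, 0.0514]
tool_rot: [3.139, 0.0, 1.391]
force: [0.3, -0.0, -1.0]
opening: 0.513
grip_force: 61.9
```

Request:
send_rows(rows=[[[-0.0018,-0.0005,-0.02],0,-1],[[0,0,-0.01],0,-1],[[0,0,-0.005],0,-1],[[0,0,-0.004],0,-1],[[0,0,-0.003],0,-1],[[0,0,-0.001],0,-1],[[0,0,0],0,-1],[[0,0,0],0,-1]])

```text
clock: 11.18
eef_pos: [0.6366, -0.1426, 0.0091]
tool_rot: [3.14, -0.0, 1.39]
force: [-3.1, 1.3, 9.1]
opening: 0.517
grip_force: 66.8
```

Request:
send_rows(rows=[[[0,0,0],0,0.2],[[0,0,0],0,0.2],[[0,0,0],0,0.2],[[0,0,0.02],0,0.46],[[0,0.01,0.04],0,0.46],[[0,0.01,0.05],0,0.46],[[0,0,0.05],0,0.46],[[0,-0.02,0.03],0,0.46],[[0,0,0],0,0.46],[[0,0,0],0,0.46]])

```text
clock: 12.42
eef_pos: [0.6356, -0.1423, 0.1954]
tool_rot: [-3.14, -0.0, 1.389]
force: [-0.8, -0.1, -0.1]
opening: 0.73
grip_force: 0.0
```

```bash
python3 - <<'E'
from fit import *
c,im=shot("p1")
P=np.array([.6372,-.1422])
for z in (.018,.023):
  p,s=fit(c,im,sqe(z),[*P,-.181],1.5); print(z,p,s,(p[:2]-P)*1000)
u=pix(c,[[*P,.018]])[0].astype(int); print(u, arm.get_obs()["eef_pos"])
v=im[max(0,u[1]-60):u[1]+60,u[0]-80:u[0]+80]
cv2.imwrite("pics/p1c.png",cv2.resize(v,None,fx=4,fy=4,interpolation=cv2.INTER_CUBIC)[:,:,::-1])
E
```

```text
0.018 [ 0.63888973 -0.14273878 -0.15696689] 14.31738567352295 [ 1.68973125 -0.53877744]
0.023 [ 0.63947398 -0.1396143  -0.17886638] 15.029258728027344 [2.27397803 2.58569732]
[328 173] [ 0.63523544 -0.14206432  0.19470031]
```

View pics/p1c.png

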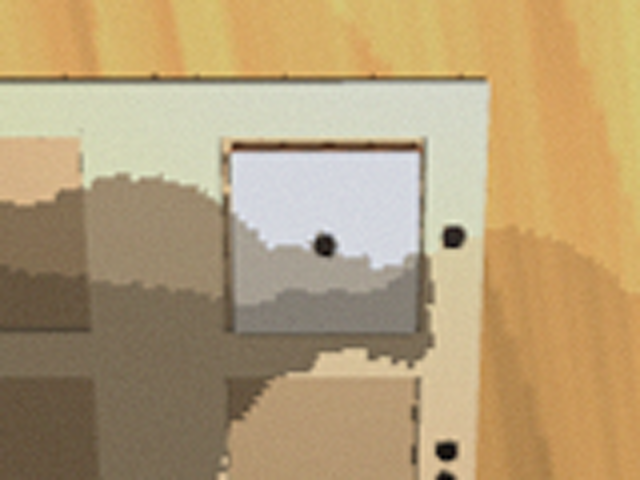

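The tile is square inside pocket 1, with its dot in the middle. I'll confirm it is fully down by tapping it with closed fingers, which should make contact at z ≈ 0.018.

Request:
send_rows(rows=[[[0.002,0,-0.05],0,-1],[[0,0,-0.06],0,-1],[[0,0,-0.045],0,-1],[[0,0,-0.01],0,-1],[[0,0,0],0,-1],[[0,0,-0.006],0,-1],[[0,0,-0.003],0,-1],[[0,0,-0.003],0,-1],[[0,0,-0.002],0,-1],[[0,0,0],0,-1],[[0,0,0],0,-1]])

```text
clock: 13.85
eef_pos: [0.6384, -0.1426, 0.0182]
tool_rot: [3.141, 0.0, 1.39]
force: [-0.0, 0.3, 3.2]
opening: 0.003
grip_force: 1.0
```

Seated (contact at 0.0182). Next, tile 2.

Request:
send_rows(rows=[[[0,0,0.04],0,-1],[[0,0.035,0.06],0,0.46],[[0,0.05,0.06],0,0.46],[[0,0.05,0.02],0,0.46],[[0,0.04,0],0,0.46],[[0,0.01,0],0,0.46],[[0,0,0],0,0.46],[[0,0,0],0,0.46],[[0,0,0],0,0.46]])

```text
clock: 14.98
eef_pos: [0.6381, 0.0274, 0.1794]
tool_rot: [-3.141, 0.0, 1.387]
force: [-0.4, -0.4, -1.2]
opening: 0.731
grip_force: 0.0
```

```bash
python3 - <<'E'
from fit import *
tiles("t2")
E
```

```text
t 15.03 tcp [0.6381 0.0276 0.1795] [-1.7997e+02  2.0000e-02  7.9510e+01] open 0.733
0.98 [142. 322.] rect [ 0.642   0.0606 45.6986 46.2372 17.7779] fit [0.6414 0.0608] 17.5 20.0 rgb [ 59. 106. 189.]
0.88 [169. 202.] rect [ 0.531   0.0565 50.5544 46.9499 10.1804] fit [0.5286 0.0556] 10.3 15.4 rgb [201. 164.   0.]
0.7 [ 76. 166.] rect [ 0.526   0.1361 49.3764 46.5654  5.1338] fit [0.5237 0.1357] 5.2 17.1 rgb [ 82. 150.  84.]
```

Request:
send_rows(rows=[[[0.003,0.033,-0.03],9.4,0.46],[[0,0,-0.04],9.3,0.46],[[0,0,-0.04],9.3,0.46],[[0,0,-0.03],0,0.46],[[0,0,0],0,0.46],[[0,0,0],0,0.46],[[0,0,0],0,0.46]])

```text
clock: 15.95
eef_pos: [0.6428, 0.0619, 0.042]
tool_rot: [3.138, 0.001, 1.878]
force: [0.1, -0.1, 0.2]
opening: 0.727
grip_force: 0.0
```

Request:
send_rows(rows=[[[-0.0014,-0.0011,-0.014],0,0.46],[[0,0,-0.01],0,0.46],[[0,0,0],0,0.46],[[0,0,0],0,-1],[[0,0,0],0,-1],[[0,0,0],0,-1],[[0,0,0],0,-1],[[0,0,0.03],0,-1],[[0,0,0.04],0,-1],[[0,-0.02,0.03],-9.3,-1],[[0,-0.04,0],-9.3,-1],[[-0.002,-0.05,0],-9.3,-1],[[-0.003,-0.05,0],0,-1],[[-0.003,-0.05,0],0,-1],[[-0.003,-0.05,0],0,-1],[[-0.003,-0.004,-0.06],0,-1],[[0,0,0],0,-1],[[0,0,0],0,-1],[[0,0,0],0,-1]])

```text
clock: 18.32
eef_pos: [0.628, -0.2028, 0.0586]
tool_rot: [3.137, 0.001, 1.393]
force: [0.2, -0.2, -0.4]
opening: 0.518
grip_force: 62.0
```

```bash
python3 - <<'E'
import numpy as np
a=np.radians(-10.38);R=np.array([[np.cos(a),-np.sin(a)],[np.sin(a),np.cos(a)]])
for i,p in enumerate([(.042,.062),(.042,0),(.042,-.062),(-.042,.062),(-.042,0)]): print(i+1,R@p+[.5847,-.1956])
E
```

```text
1 [ 0.63718355 -0.14218205]
2 [ 0.62601265 -0.20316738]
3 [ 0.61484175 -0.26415272]
4 [ 0.55455825 -0.12704728]
5 [ 0.54338735 -0.18803262]
```

Request:
send_rows(rows=[[[-0.0018,-0.0004,-0.025],0,-1],[[0,0,-0.012],0,-1],[[0,0,-0.005],0,-1],[[0,0,-0.004],0,-1],[[0,0,-0.003],0,-1],[[0,0,0],0,-1],[[0,0,0],0,-1]])

```text
clock: 19.2
eef_pos: [0.6246, -0.2036, 0.0091]
tool_rot: [3.14, -0.0, 1.391]
force: [-2.8, 1.1, 6.2]
opening: 0.518
grip_force: 65.5
```

Request:
send_rows(rows=[[[0,0,0],0,0.2],[[0,0,0],0,0.2],[[0,0,0],0,0.2],[[0,0,0.02],0,0.2],[[0.001,0,0.02],0,0.2],[[0,0,0],0,-1],[[0,0,0],0,-1],[[0,0,0],0,-1],[[0,0,-0.02],0,-1],[[0,0,-0.006],0,-1],[[0,0,-0.003],0,-1],[[0,0,-0.003],0,-1],[[0,0,0],0,-1],[[0,0,0],0,-1]])

```text
clock: 20.95
eef_pos: [0.6238, -0.2032, 0.0181]
tool_rot: [-3.14, -0.0, 1.391]
force: [-8.9, 3.7, 17.4]
opening: -0.004
grip_force: 8.6
```

Request:
send_rows(rows=[[[0,0,0.05],0,-1],[[-0.01,0.03,0.05],0,0.46],[[-0.015,0.04,0.04],0,0.46],[[-0.02,0.05,0.02],0,0.46],[[-0.02,0.05,0],0,0.46],[[-0.02,0.05,0],0,0.46],[[-0.02,0.05,0],0,0.46],[[-0.003,0.038,0],0,0.46],[[0,0,0],0,0.46],[[0,0,0],0,0.46],[[0,0,0],0,0.46]])

```text
clock: 22.32
eef_pos: [0.5172, 0.1033, 0.1747]
tool_rot: [-3.141, 0.0, 1.39]
force: [0.1, 0.8, -0.2]
opening: 0.729
grip_force: 0.0
```

```bash
python3 - <<'E'
from fit import *
tiles("t3")
E
```

```text
t 22.38 tcp [0.5172 0.1033 0.1747] [-1.7999e+02  2.0000e-02  7.9610e+01] open 0.728
0.8 [223. 345.] rect [ 0.5278  0.0579 46.9389 50.0834 10.0771] fit [0.5278 0.0561] 10.4 14.4 rgb [209. 159.   0.]
0.78 [ 60. 306.] rect [  0.5187   0.2077  45.7116  45.6853 -13.7887] fit [0.5184 0.2073] -14.1 19.2 rgb [81. 76. 79.]
0.74 [39. 98.] rect [  0.364    0.25    43.4019  48.8159 -20.4938] fit [0.362 0.25 ] -20.4 11.5 rgb [205. 121. 154.]
0.56 [143. 324.] rect [ 0.5232  0.1376 46.9145 48.7576  5.4147] fit [0.523  0.1372] 5.5 15.9 rgb [102.5 168.  102. ]
```

Request:
send_rows(rows=[[[0.006,0.034,-0.03],8,0.46],[[0,0,-0.04],8,0.46],[[0,0,-0.04],0,0.46],[[0,0,-0.025],0,0.46],[[0,0,0],0,0.46],[[0,0,0],0,0.46],[[0,0,0],0,0.46]])

```text
clock: 23.3
eef_pos: [0.5244, 0.1386, 0.0414]
tool_rot: [3.138, -0.001, 1.67]
force: [0.3, -0.1, 1.1]
opening: 0.727
grip_force: 0.0
```

Request:
send_rows(rows=[[[-0.0013,-0.0014,-0.0135],0,0.46],[[0,0,-0.01],0,0.46],[[0,0,0],0,0.46],[[0,0,0],0,-1],[[0,0,0],0,-1],[[0,0,0],0,-1],[[0,0,0],0,-1],[[0,0,0.03],0,-1],[[0,0,0.04],0,-1],[[0.005,-0.025,0.03],-8,-1],[[0.01,-0.05,0],-8,-1],[[0.012,-0.054,0],0,-1],[[0.012,-0.054,0],0,-1],[[0.012,-0.054,0],0,-1],[[0.012,-0.054,0],0,-1],[[0.012,-0.054,0],0,-1],[[0.013,-0.045,-0.02],0,-1],[[0.004,-0.011,-0.04],0,-1],[[0,0,0],0,-1],[[0,0,0],0,-1]])

```text
clock: 25.8
eef_pos: [0.6137, -0.2633, 0.0568]
tool_rot: [-3.141, -0.0, 1.392]
force: [0.3, 0.1, -0.3]
opening: 0.515
grip_force: 61.4
```

Request:
send_rows(rows=[[[0,0,-0.02],0,-1],[[0,0,0],0,-1],[[0,0,0],0,-1]])

```text
clock: 26.18
eef_pos: [0.6147, -0.2635, 0.0383]
tool_rot: [3.139, 0.001, 1.392]
force: [-0.1, -0.5, -0.9]
opening: 0.518
grip_force: 61.4
```

Request:
send_rows(rows=[[[0.0003,-0.0007,-0.016],0,-1],[[0,0,-0.005],0,-1],[[0,0,-0.004],0,-1],[[0,0,-0.004],0,-1],[[0,0,0],0,-1],[[0,0,0],0,-1]])

```text
clock: 26.92
eef_pos: [0.6138, -0.2646, 0.0092]
tool_rot: [3.141, 0.0, 1.391]
force: [-4.3, 1.0, 8.2]
opening: 0.52
grip_force: 66.4
```

Request:
send_rows(rows=[[[0,0,0],0,0.2],[[0,0,0],0,0.2],[[0,0,0],0,0.2],[[0,0,0.02],0,0.2],[[0.001,0,0.02],0,0.2],[[0,0,0],0,-1],[[0,0,0],0,-1],[[0,0,0],0,-1],[[0,0,-0.02],0,-1],[[0,0,-0.006],0,-1],[[0,0,-0.003],0,-1],[[0,0,-0.002],0,-1],[[0,0,0],0,-1],[[0,0,0],0,-1]])

```text
clock: 28.68
eef_pos: [0.6139, -0.2642, 0.0181]
tool_rot: [-3.14, -0.0, 1.391]
force: [-6.0, 2.2, 9.3]
opening: -0.002
grip_force: 4.6
```

Request:
send_rows(rows=[[[0,0,0.05],0,-1],[[-0.01,0.03,0.05],0,0.46],[[-0.015,0.04,0.04],0,0.46],[[-0.017,0.05,0.017],0,0.46],[[-0.017,0.05,0],0,0.46],[[-0.017,0.05,0],0,0.46],[[-0.017,0.05,0],0,0.46],[[0,0.017,0],0,0.46],[[0,0,0],0,0.46],[[0,0,0],0,0.46],[[0,0,0],0,0.46]])

```text
clock: 30.05
eef_pos: [0.5224, 0.021, 0.1731]
tool_rot: [-3.142, 0.0, 1.389]
force: [0.4, -0.5, -0.2]
opening: 0.732
grip_force: 0.0
```

```bash
python3 - <<'E'
from fit import *
tiles("t4")
E
```

```text
t 30.1 tcp [0.5223 0.0211 0.1731] [-1.7999e+02  2.0000e-02  7.9590e+01] open 0.734
0.96 [138. 326.] rect [ 0.5284  0.0562 46.0765 46.5428 10.257 ] fit [0.5277 0.0562] 10.8 13.7 rgb [207. 204.  44.]
```

Request:
send_rows(rows=[[[0.0055,0.035,-0.03],7,0.46],[[0,0,-0.04],7,0.46],[[0,0,-0.04],7,0.46],[[0,0,-0.023],0,0.46],[[0,0,0],0,0.46],[[0,0,0],0,0.46],[[0,0,0],0,0.46]])

```text
clock: 31.02
eef_pos: [0.5288, 0.0573, 0.0418]
tool_rot: [3.139, 0.0, 1.757]
force: [-0.7, 0.1, -0.3]
opening: 0.732
grip_force: 0.0
```

Request:
send_rows(rows=[[[-0.001,-0.001,-0.0138],0,0.46],[[0,0,-0.01],0,0.46],[[0,0,0],0,0.46],[[0,0,0],0,-1],[[0,0,0],0,-1],[[0,0,0],0,-1],[[0,0,0],0,-1],[[0,0,0.03],0,-1],[[0,0,0.04],0,-1],[[0.004,-0.033,0.02],-7,-1],[[0.007,-0.05,0],-7,-1],[[0.007,-0.05,0],-7,-1],[[0.007,-0.04,-0.02],0,-1],[[0.0018,-0.0103,-0.05],0,-1],[[0,0,0],0,-1],[[0,0,0],0,-1],[[0,0,0],0,-1],[[0,0,0],0,-1]])

```text
clock: 33.28
eef_pos: [0.5545, -0.1265, 0.0382]
tool_rot: [3.139, 0.0, 1.393]
force: [0.0, -0.0, -1.0]
opening: 0.519
grip_force: 61.5
```

Request:
send_rows(rows=[[[0.0005,-0.0005,-0.016],0,-1],[[0,0,-0.005],0,-1],[[0,0,-0.004],0,-1],[[0,0,-0.004],0,-1],[[0,0,0],0,-1],[[0,0,0],0,-1],[[0,0,0],0,0.2],[[0,0,0],0,0.2],[[0,0,0],0,0.2],[[0,0,0.02],0,0.2],[[0.001,0,0.02],0,0.2],[[0,0,0],0,-1],[[0,0,0],0,-1],[[0,0,0],0,-1],[[0,0,-0.02],0,-1],[[0,0,-0.006],0,-1],[[0,0,-0.003],0,-1],[[0,0,-0.002],0,-1],[[0,0,0],0,-1],[[0,0,0],0,-1]])

```text
clock: 35.78
eef_pos: [0.5539, -0.1273, 0.0181]
tool_rot: [-3.14, -0.0, 1.391]
force: [-5.2, 0.3, 10.3]
opening: -0.001
grip_force: 4.9
```

Request:
send_rows(rows=[[[0,0,0.05],0,-1],[[-0.004,0.03,0.05],0,0.46],[[-0.006,0.04,0.04],0,0.46],[[-0.008,0.05,0.017],0,0.46],[[-0.008,0.055,0],0,0.46],[[-0.008,0.055,0],0,0.46],[[-0.008,0.055,0],0,0.46],[[0,0.014,0],0,0.46],[[0,0,0],0,0.46],[[0,0,0],0,0.46],[[0,0,0],0,0.46]])

```text
clock: 37.15
eef_pos: [0.5131, 0.1701, 0.1736]
tool_rot: [3.142, 0.0, 1.389]
force: [-0.3, -0.8, -0.2]
opening: 0.732
grip_force: 0.0
```

```bash
python3 - <<'E'
from fit import *
tiles("t5")
E
```

```text
t 37.2 tcp [0.5131 0.1701 0.1735] [-1.800e+02  1.000e-02  7.958e+01] open 0.734
0.67 [119. 131.] rect [  0.3639   0.254   45.825   49.6881 -19.6977] fit [0.3617 0.2548] -20.2 12.5 rgb [210. 124. 157.]
0.6 [138. 326.] rect [  0.5196   0.2083  46.5427  47.2397 -14.0681] fit [0.5184 0.2084] -14.0 20.1 rgb [74. 68. 71.]
```

Request:
send_rows(rows=[[[0.0055,0.038,-0.03],-3.6,0.46],[[0,0,-0.04],0,0.46],[[0,0,-0.04],0,0.46],[[0,0,-0.023],0,0.46],[[0,0,0],0,0.46],[[0,0,0],0,0.46],[[0,0,0],0,0.46]])

```text
clock: 38.12
eef_pos: [0.5196, 0.2098, 0.0422]
tool_rot: [3.139, -0.002, 1.328]
force: [0.3, -1.3, -0.2]
opening: 0.729
grip_force: 0.0
```

Request:
send_rows(rows=[[[-0.001,-0.0014,-0.0142],0,0.46],[[0,0,-0.01],0,0.46],[[0,0,0],0,0.46],[[0,0,0],0,-1],[[0,0,0],0,-1],[[0,0,0],0,-1],[[0,0,0],0,-1],[[0,0,0.03],0,-1],[[0,0,0.04],0,-1],[[0.002,-0.03,0.02],3.6,-1],[[0.003,-0.05,0],0,-1],[[0.003,-0.055,0],0,-1],[[0.003,-0.055,0],0,-1],[[0.003,-0.055,0],0,-1],[[0.003,-0.055,0],0,-1],[[0.003,-0.055,0],0,-1],[[0.005,-0.0414,-0.02],0,-1],[[0,0,-0.05],0,-1],[[0,0,0],0,-1],[[0,0,0],0,-1]])

```text
clock: 40.62
eef_pos: [0.5427, -0.1879, 0.0372]
tool_rot: [3.141, -0.0, 1.392]
force: [0.4, 0.2, -0.2]
opening: 0.52
grip_force: 61.6
```

Request:
send_rows(rows=[[[0,0,0],0,-1],[[0,0,0],0,-1]])

```text
clock: 40.88
eef_pos: [0.5436, -0.1881, 0.0381]
tool_rot: [3.138, 0.0, 1.392]
force: [0.1, 0.4, -0.5]
opening: 0.513
grip_force: 61.6
```

Request:
send_rows(rows=[[[0.0003,0,-0.016],0,-1],[[0,0,-0.005],0,-1],[[0,0,-0.004],0,-1],[[0,0,-0.004],0,-1],[[0,0,0],0,-1],[[0,0,0],0,-1],[[0,0,0],0,0.2],[[0,0,0],0,0.2],[[0,0,0],0,0.2],[[0,0,0.02],0,0.2],[[0.001,0,0.02],0,0.2],[[0,0,0],0,-1],[[0,0,0],0,-1],[[0,0,0],0,-1],[[0,0,-0.02],0,-1],[[0,0,-0.006],0,-1],[[0,0,-0.003],0,-1],[[0,0,-0.002],0,-1],[[0,0,0],0,-1],[[0,0,0],0,-1]])

```text
clock: 43.38
eef_pos: [0.5425, -0.1879, 0.0181]
tool_rot: [-3.14, -0.0, 1.391]
force: [-5.5, 2.3, 12.2]
opening: 0.001
grip_force: 5.8
```

Request:
send_rows(rows=[[[0,0,0.05],0,-1],[[-0.02,0,0.05],0,0.46],[[-0.02,-0.02,0.05],0,0.46],[[-0.02,-0.03,0.05],0,0.46],[[0,0,0],0,0.46],[[0,0,0],0,0.46],[[0,0,0],0,0.46],[[0,0,0],0,0.46]])

```text
clock: 44.38
eef_pos: [0.4832, -0.2374, 0.2148]
tool_rot: [-3.139, -0.001, 1.392]
force: [-0.8, 0.4, -0.1]
opening: 0.726
grip_force: 0.0
```

```bash
python3 - <<'E'
from fit import *
c,im=shot("ga"); o=arm.get_obs(); print(o["eef_pos"],np.degrees(o["tool_rot"]))
h=cv2.cvtColor(im,cv2.COLOR_RGB2HSV)
orange=cv2.inRange(h,(5,180,150),(17,255,255)); 
print("handle",rect(c,orange,.026))
d=arm.outline_of("wrist","gauge")[0]; print(d["score"],d["position"],rect(c,d["mask"],.02))
d=arm.outline_of("wrist","mat_top")[0]; print(d["score"],d["position"],rect(c,d["mask"],.002))
cv2.imwrite("pics/gac.png",cv2.resize(im[0:260,130:430],None,fx=2.3,fy=2.3,interpolation=cv2.INTER_CUBIC)[:,:,::-1])
E
```

```text
[ 0.48334781 -0.23748611  0.21499518] [-1.79860062e+02 -4.11634323e-02  7.97757805e+01]
handle [  0.4314  -0.142   39.0658  25.3193 -16.5605]
0.75 [73.7, 259.8] [  0.4382  -0.1182  90.0155  29.7536 -15.2428]
0.75 [47.4, 236.5] [  0.4247  -0.118  101.1156  75.7528 -10.274 ]
```

View pics/gac.png

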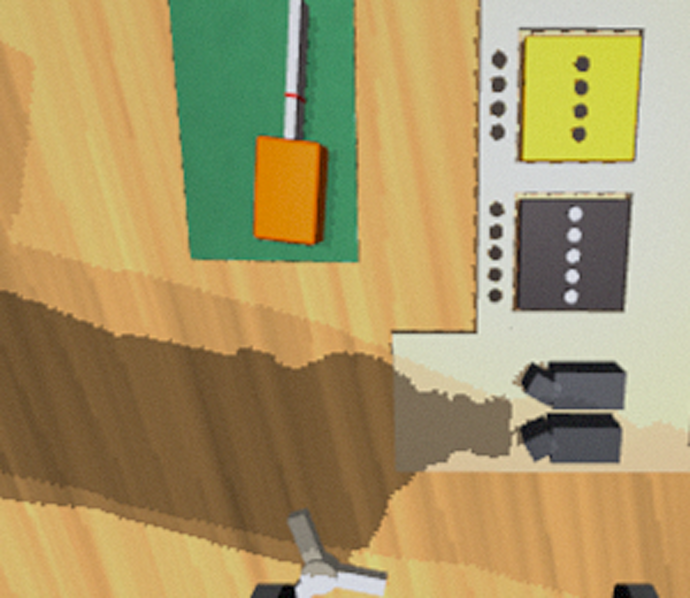

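Yellow and black sit in pockets 4 and 5. The gauge handle is at crop (290,190) with its blade pointing left, and the jaws are at (575,385) and (575,438). I'll overlay the jaw model.

```bash
python3 - <<'E'
from fit import *
c,im=load("ga"); T=[.5847,-.1956,np.radians(-10.38)]
f=im.astype(np.float32); g=cv2.GaussianBlur(f,(0,0),.8).sum(2)
G=lambda uv:cv2.remap(g,uv[:,0].astype(np.float32).copy(),uv[:,1].astype(np.float32).copy(),cv2.INTER_LINEAR).ravel()
# intensity profile across the jaws at tray x -.035 on the z=.037 plane
ys=np.arange(-.100,-.034,.001); n=5
prof=np.mean([G(pix(c,world(T,np.c_[np.full(len(ys),x),ys,np.full(len(ys),.037)]))) for x in np.linspace(-.045,-.025,7)],0)
print([(int(round(1000*y)),int(v)) for y,v in zip(ys,prof)])
xs=np.arange(-.075,-.005,.0015)
for y in (-.052,-.08):
  pr=np.mean([G(pix(c,world(T,np.c_[xs,np.full(len(xs),yy),np.full(len(xs),.037)]))) for yy in (y-.003,y,y+.003)],0)
  print(y,[(round(1000*x,1),int(v)) for x,v in zip(xs,pr)])
v=cv2.resize(im[120:220,300:430],None,fx=6,fy=6,interpolation=cv2.INTER_CUBIC)
y0=-.067
for s in (1,-1):
  for z,col in ((.037,(255,0,0)),(.011,(0,255,0))):
    E=np.vstack(sq(-.05,-.02,*sorted((y0+s*.004,y0+s*.022)),z))
    for u in pix(c,world(T,E)): cv2.circle(v,(int((u[0]+.5-300)*6),int((u[1]+.5-120)*6)),1,col,-1)
u=pix(c,world(T,np.array([[-.06,y0,.011]])))[0]; cv2.circle(v,(int((u[0]+.5-300)*6),int((u[1]+.5-120)*6)),5,(255,0,255),-1)
cv2.imwrite("pics/jaw.png",v[:,:,::-1])
E
```

```text
[(-100, 455), (-99, 455), (-98, 455), (-97, 454), (-96, 454), (-95, 454), (-94, 453), (-93, 454), (-92, 466), (-91, 502), (-90, 547), (-89, 558), (-88, 525), (-87, 430), (-86, 314), (-85, 255), (-84, 244), (-83, 245), (-82, 245), (-81, 246), (-80, 246), (-79, 247), (-78, 248), (-77, 249), (-76, 249), (-75, 248), (-74, 249), (-73, 247), (-72, 233), (-71, 188), (-70, 125), (-69, 92), (-68, 91), (-67, 102), (-66, 130), (-65, 222), (-64, 372), (-63, 415), (-62, 311), (-61, 263), (-60, 267), (-59, 273), (-58, 279), (-57, 283), (-56, 286), (-55, 287), (-54, 286), (-53, 287), (-52, 289), (-51, 290), (-50, 290), (-49, 289), (-48, 273), (-47, 208), (-46, 123), (-45, 92), (-44, 110), (-43, 202), (-42, 382), (-41, 543), (-40, 611), (-39, 621), (-38, 621), (-37, 621), (-36, 622), (-35, 622)]
-0.052 [(np.float64(-75.0), 615), (np.float64(-73.5), 617), (np.float64(-72.0), 615), (np.float64(-70.5), 616), (np.float64(-69.0), 612), (np.float64(-67.5), 576), (np.float64(-66.0), 520), (np.float64(-64.5), 425), (np.float64(-63.0), 249), (np.float64(-61.5), 163), (np.float64(-60.0), 202), (np.float64(-58
[... 1443 characters left out ...]
, (np.float64(-45.0), 247), (np.float64(-43.5), 244), (np.float64(-42.0), 246), (np.float64(-40.5), 246), (np.float64(-39.0), 247), (np.float64(-37.5), 248), (np.float64(-36.0), 246), (np.float64(-34.5), 246), (np.float64(-33.0), 246), (np.float64(-31.5), 247), (np.float64(-30.0), 247), (np.float64(-28.5), 247), (np.float64(-27.0), 247), (np.float64(-25.5), 245), (np.float64(-24.0), 244), (np.float64(-22.5), 247), (np.float64(-21.0), 328), (np.float64(-19.5), 501), (np.float64(-18.0), 564), (np.float64(-16.5), 565), (np.float64(-15.0), 564), (np.float64(-13.5), 562), (np.float64(-12.0), 562), (np.float64(-10.5), 563), (np.float64(-9.0), 563), (np.float64(-7.5), 563), (np.float64(-6.0), 562)]
```

View pics/jaw.png

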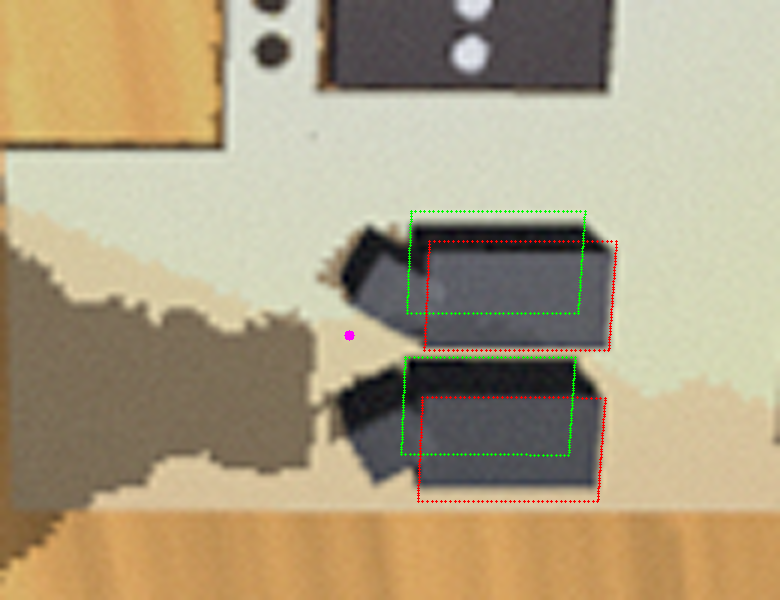

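Jaws fit the model: gap middle at tray y ≈ −0.0666, mouth at x = −0.060. Now pick up the gauge.

Request:
send_rows(rows=[[[-0.017,0.032,-0.02],-2.1,0.3],[[-0.017,0.032,-0.04],-2.1,0.3],[[-0.018,0.0315,-0.04],-2.2,0.3],[[0,0,-0.05],0,0.3],[[0,0,0],0,0.3],[[0,0,0],0,0.3],[[0,0,0],0,0.3]])

```text
clock: 45.4
eef_pos: [0.4337, -0.1437, 0.0684]
tool_rot: [3.137, 0.0, 1.279]
force: [0.7, -0.6, 0.5]
opening: 0.652
grip_force: 0.0
```

Request:
send_rows(rows=[[[-0.002,0.0015,-0.035],0,0.3],[[0,0,-0.014],0,0.3],[[0,0,-0.01],0,0.3],[[0,0,0],0,0.3],[[0,0,0],0,0.3],[[0,0,0],0,-1],[[0,0,0],0,-1],[[0,0,0],0,-1],[[0,0,0],0,-1],[[0,0,0],0,-1]])

```text
clock: 46.65
eef_pos: [0.4302, -0.1414, 0.0081]
tool_rot: [3.14, 0.0, 1.28]
force: [-0.5, 0.9, 5.6]
opening: 0.293
grip_force: 59.6
```

Request:
send_rows(rows=[[[0,0,0.03],0,-1],[[0,0,0.04],0,-1],[[-0.002,-0.01,0],-9.3,-1],[[-0.002,-0.01,0],-9.3,-1],[[-0.002,-0.01,0],-9.3,-1],[[-0.002,-0.01,0],-9.3,-1],[[-0.002,-0.01,0],-9.3,-1],[[-0.002,-0.01,0],-9.3,-1],[[-0.002,-0.01,0],-9.3,-1],[[-0.003,-0.01,0],-9.3,-1],[[-0.003,-0.01,0],-9.3,-1],[[0,0,-0.03],0,-1],[[0,0,0],0,-1],[[0,0,0],0,-1],[[0,0,0],0,-1],[[0,0,0],0,-1]])

```text
clock: 48.65
eef_pos: [0.4102, -0.2315, 0.0481]
tool_rot: [3.141, -0.001, -0.181]
force: [0.1, 0.2, -2.0]
opening: 0.289
grip_force: 59.1
```

```bash
python3 - <<'E'
from fit import *
c,im=shot("gb"); o=arm.get_obs(); print(o["eef_pos"],np.degrees(o["tool_rot"]),o["opening"])
T=[.5847,-.1956,np.radians(-10.38)]
v=cv2.resize(im[0:350,170:490],None,fx=1.7,fy=1.7,interpolation=cv2.INTER_CUBIC)
t=o["eef_pos"]; a=o["tool_rot"][2]; zb=t[2]-.006
def mark(P,col,r=4):
    u=pix(c,P)[0]; cv2.circle(v,(int((u[0]+.5-170)*1.7),int((u[1]+.5)*1.7)),r,col,1); return u
d=np.array([np.cos(a),np.sin(a)])
for L in (.036,.071): print(L,mark(np.array([[*(t[:2]+L*d),zb+.021]]),(255,0,255)))
mark(world(T,np.array([[-.06,-.0666,.011]])),(0,255,0))
for x in (-.05,-.02): mark(world(T,np.array([[x,-.0666,.037]])),(255,0,0))
cv2.imwrite("pics/gbc.png",v[:,:,::-1])
E
```

```text
[ 0.41003001 -0.23141013  0.04793625] [ 1.79976721e+02 -6.72292289e-02 -1.03713952e+01] 0.29134222301753016
0.036 [325.16596717 205.73978937]
0.071 [324.98622565 115.9858649 ]
```

View pics/gbc.png

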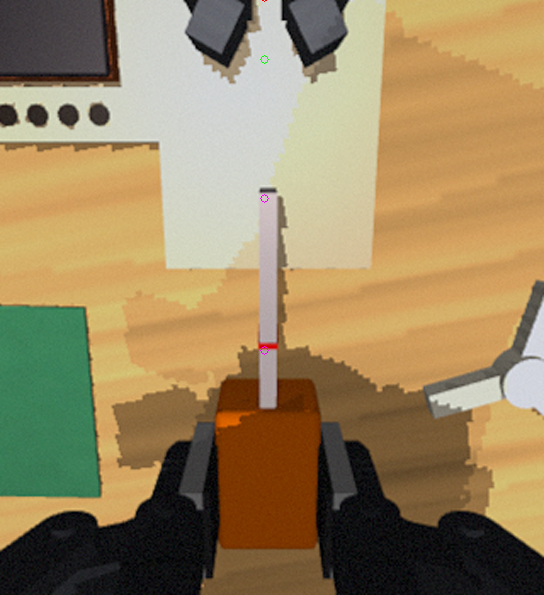

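The blade points straight at the mouth: blade at column 268 and the mouth middle at column 267 in the crop, with the red line at (268,346). Lower, then slide in.

Request:
send_rows(rows=[[[0,0,-0.02],0,-1],[[0,0,-0.0095],0,-1],[[0,0,0],0,-1],[[0.0118,-0.0022,0],0,-1],[[0.0118,-0.0022,0],0,-1],[[0,0,0],0,-1],[[0.0059,-0.0011,0],0,-1],[[0.0059,-0.0011,0],0,-1],[[0.0059,-0.0011,0],0,-1],[[0.0059,-0.0011,0],0,-1],[[0,0,0],0,-1],[[0,0,0],0,-1],[[0,0,0],0,-1]])

```text
clock: 50.32
eef_pos: [0.4564, -0.24, 0.0177]
tool_rot: [-3.141, 0.0, -0.181]
force: [0.1, 0.4, -0.9]
opening: 0.284
grip_force: 59.1
```

Request:
send_rows(rows=[[[0.0062,-0.0011,0],0,-1],[[0.0062,-0.0011,0],0,-1],[[0.0062,-0.0011,0],0,-1],[[0,0,0],0,-1],[[0,0,0],0,-1],[[0,0,0],0,-1],[[0,0,0],0,-1]])

```text
clock: 51.2
eef_pos: [0.4752, -0.2433, 0.0178]
tool_rot: [-3.142, 0.0, -0.181]
force: [0.1, 0.3, -1.0]
opening: 0.289
grip_force: 59.1
```

```bash
python3 - <<'E'
from fit import *
c,im=shot("gc"); o=arm.get_obs(); print(o["eef_pos"],np.degrees(o["tool_rot"]))
cv2.imwrite("pics/gcc.png",cv2.resize(im[90:290,250:400],None,fx=3,fy=3,interpolation=cv2.INTER_CUBIC)[:,:,::-1])
t=o["eef_pos"]; K,p,R=c
print("mm/px at blade top", np.diff(plane(c,[[327,200],[327,210]],t[2]+.015),axis=0)*100)
T=[.5847,-.1956,np.radians(-10.38)]
print("mouth px z .011,.037", pix(c,world(T,np.array([[-.06,-.0666,.011],[-.06,-.0666,.037],[-.06,-.0666,.033]]))))
d=np.array([np.cos(o["tool_rot"][2]),np.sin(o["tool_rot"][2])]); print("red px",pix(c,[[*(t[:2]+.036*d),t[2]+.015]]))
E
```

```text
[ 0.47525104 -0.2433277   0.01782323] [-1.79998577e+02  4.46296351e-03 -1.03876462e+01]
mm/px at blade top [[-0.41599328  0.07638673]]
mouth px z .011,.037 [[325.30762897 183.4475509 ]
 [324.9232692  201.57614125]
 [324.9916605  198.35041897]]
red px [[325.19098298 205.48796163]]
```

View pics/gcc.png

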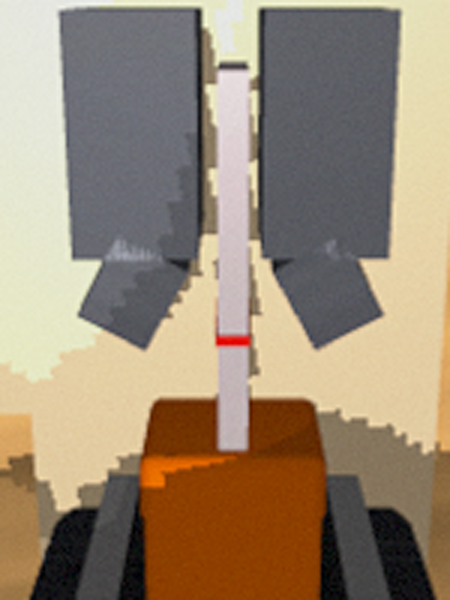

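```bash
python3 - <<'E'
from fit import *
c,im=load("gc")
a=np.radians(-10.38);R=np.array([[np.cos(a),-np.sin(a)],[np.sin(a),np.cos(a)]])
tr=lambda uv,z:((plane(c,uv,z)-[.5847,-.1956])@R*1000).round(2)
print("flare tips",tr([[250+147/3,90+348/3],[250+319/3,90+348/3]],.037))
print("jaw front",tr([[250+135/3,90+259/3],[250+325/3,90+259/3]],.037))
print("jaw back",tr([[250+130/3,90+9/3],[250+330/3,90+9/3]],.037))
print("gap sides",tr([[250+201/3,90+130/3],[250+259/3,90+130/3]],.037))
print("red,tip",tr([[327,90+341/3],[327,90+66/3]],.033))
E
```

```text
flare tips [[-61.8  -56.57]
 [-61.81 -78.74]]
jaw front [[-49.99 -55.38]
 [-49.99 -79.18]]
jaw back [[-20.11 -55.7 ]
 [-20.12 -78.9 ]]
gap sides [[-34.   -63.8 ]
 [-34.01 -70.78]]
red,tip [[-62.23 -67.39]
 [-26.79 -67.41]]
```

The blade is in the gap; the red line (crop row 341) is about 2 mm short of flush. Advance 2 mm and hold for over a second, then back out.

Request:
send_rows(rows=[[[0.002,-0.0004,0],0,-1],[[0,0,0],0,-1],[[0,0,0],0,-1],[[0,0,0],0,-1],[[0,0,0],0,-1],[[0,0,0],0,-1],[[0,0,0],0,-1],[[0,0,0],0,-1],[[0,0,0],0,-1],[[0,0,0],0,-1],[[0,0,0],0,-1],[[0,0,0],0,-1]])

```text
clock: 52.75
eef_pos: [0.4774, -0.2437, 0.0178]
tool_rot: [3.142, 0.0, -0.181]
force: [0.5, -0.5, -1.0]
opening: 0.286
grip_force: 59.1
```

Request:
send_rows(rows=[[[-0.012,0.0022,0],0,-1],[[-0.012,0.0022,0],0,-1],[[-0.012,0.0022,0],0,-1],[[-0.015,0.0026,0],0,-1],[[-0.015,0.0026,0.01],0,-1],[[0,0,0.04],0,-1],[[0.002,0.01,0.02],10,-1],[[0.002,0.01,0],10,-1],[[0.002,0.01,0],10,-1],[[0.001,0.01,0],10,-1],[[0.001,0.01,0],10,-1],[[0.001,0.01,0],10,-1],[[0,0.01,0],10,-1],[[0,0.01,0],10,-1],[[0,0.01,0],10,-1],[[0,0,-0.04],0,-1],[[0,0,0],0,-1],[[0,0,0],0,-1],[[0,0,0],0,-1]])

```text
clock: 55.12
eef_pos: [0.4214, -0.1425, 0.0492]
tool_rot: [3.139, 0.0, 1.389]
force: [-0.4, -0.7, -0.2]
opening: 0.293
grip_force: 59.2
```

Request:
send_rows(rows=[[[0.001,0.0108,-0.015],0,-1],[[0,0,-0.015],0,-1],[[0,0,-0.008],0,-1],[[0,0,-0.002],0,-1],[[0,0,0],0,-1],[[0,0,0],0,-1],[[0,0,-0.0005],0,-1],[[0,0,0],0,-1]])

```text
clock: 56.12
eef_pos: [0.4219, -0.1314, 0.0081]
tool_rot: [3.14, 0.0, 1.389]
force: [-0.9, 0.4, 5.4]
opening: 0.288
grip_force: 60.0
```

Request:
send_rows(rows=[[[0,0,0],0,0.3],[[0,0,0],0,0.3],[[0,0,0],0,0.3],[[0,0,0.03],0,0.3],[[0,0,0.05],0,0.3],[[0,-0.01,0.06],0,0.3],[[0,-0.02,0.055],0,0.3],[[0,0,0],0,0.3],[[0,0,0],0,0.3],[[0,0,0],0,0.3]])

```text
clock: 57.38
eef_pos: [0.4201, -0.1604, 0.2005]
tool_rot: [-3.138, -0.001, 1.39]
force: [-0.5, -0.4, 0.1]
opening: 0.648
grip_force: 0.0
```

```bash
python3 - <<'E'
from fit import *
c,im=shot("gd")
h=cv2.cvtColor(im,cv2.COLOR_RGB2HSV)
print("handle",rect(c,cv2.inRange(h,(5,180,130),(17,255,255)),.026), "mat",rect(c,cv2.inRange(h,(65,80,30),(90,255,255)),.002))
cv2.imwrite("pics/gdc.png",cv2.resize(im[0:260,180:560],None,fx=2,fy=2)[:,:,::-1])
E
```

```text
handle [  0.4222  -0.1313  38.508   24.8421 -10.3132] mat [ 4.260000e-01 -1.071000e-01  1.238458e+02  7.402650e+01 -1.129400e+01]
```

View pics/gdc.png

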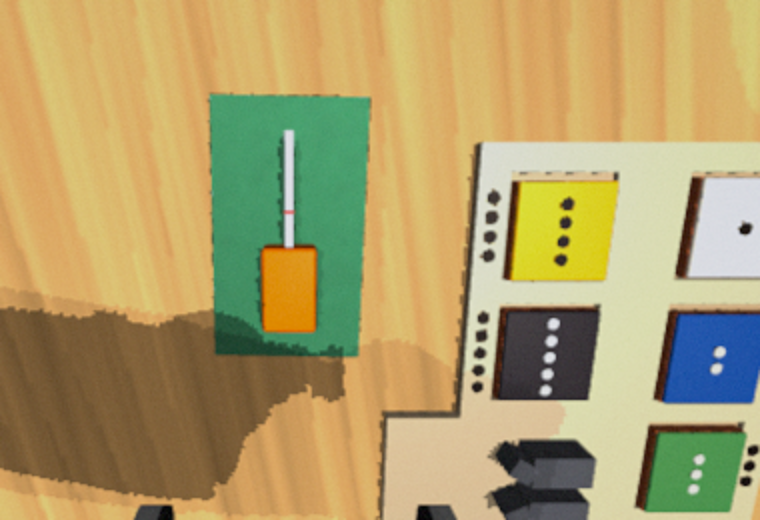

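The gauge lies upright in the middle of the mat (288,230), and all five tiles are in their pockets. Now the plate.

Request:
send_rows(rows=[[[0.005,0.05,0.01],0,-1],[[0.005,0.055,0.01],0,-1],[[0.005,0.055,0.01],0,-1],[[0.005,0.055,0],0,-1],[[0.005,0.055,0],0,-1],[[0.005,0.055,0],0,-1],[[0,0.055,0],0,-1],[[0,0.055,0],0,-1],[[0,0.035,0],0,-1],[[0,0,0],0,-1],[[0,0,0],0,-1],[[0,0,0],0,-1]])

```text
clock: 58.92
eef_pos: [0.4513, 0.3077, 0.232]
tool_rot: [-3.141, 0.001, 1.388]
force: [0.5, -1.1, -0.1]
opening: 0.0
grip_force: 0.0
```

```bash
python3 - <<'E'
from fit import *
c,im=shot("pl"); o=arm.get_obs(); print(o["clock"],o["eef_pos"],np.degrees(o["tool_rot"]))
h=cv2.cvtColor(im,cv2.COLOR_RGB2HSV)
m=cv2.inRange(h,(20,150,120),(32,255,255)); 
for z in (.027,.024): print("yellow",rect(c,m,z))
n,l,s,ce=cv2.connectedComponentsWithStats(m); print(s[1:][s[1:,4]>100])
d=arm.outline_of("wrist","plate")
for e in d[:2]: print(e["score"],e["position"],rect(c,e["mask"],.027))
cv2.imwrite("pics/plc.png",cv2.resize(im[0:300,160:500],None,fx=2,fy=2)[:,:,::-1])
E
```

```text
58.975 [0.45140673 0.30768778 0.23222391] [-1.79981665e+02  2.63262268e-02  7.95249339e+01]
yellow [ 0.4524  0.345  63.5501 55.6987 -2.1283]
yellow [ 0.4523  0.3446 64.0995 56.1801 -2.1283]
[[ 290   97   63   69 3319]]
0.94 [133.5, 322.6] [  0.4445   0.3452  66.5046 101.0767  -1.1846]
0.7 [143.5, 611.2] [  0.7404   0.2689  62.7114 101.425    5.6021]
```

View pics/plc.png

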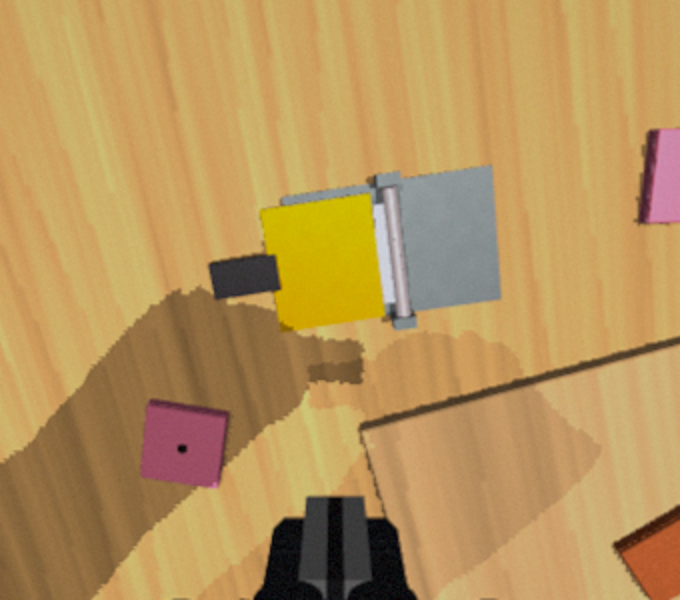

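The plate is yellow side up at crop (325,260), the tab is at (245,277) and the hinge rod's middle is at (397,253). The tool only turns about z, so I'll pinch the tab across its width along the hinge axis and carry it over in an arc, letting it pivot between the pads.

```bash
python3 - <<'E'
from fit import *
c,im=load("pl")
P=lambda pts,z:plane(c,np.array(pts)/2+[160,0],z)
tab=P([(210,263),(277,255),(280,290),(215,299)],.028); print("tab",tab.round(4),tab.mean(0).round(4))
pl=P([(261,210),(371,194),(386,318),(281,332)],.027); print("plate",pl.round(4))
rod=P([(389,187),(404,316)],.027); print("rod",rod.round(4), rod.mean(0).round(4))
a=rod[0]-rod[1]; print("axis yaw",np.degrees(np.arctan2(-a[0],a[1])), "len",np.hypot(*a))
b=rod.mean(0)-tab.mean(0); print("tab->hinge yaw",np.degrees(np.arctan2(b[1],b[0])),"dist",np.hypot(*b))
for i,j in ((0,1),(3,2)):
  b=pl[j]-pl[i]; print("side yaw",np.degrees(np.arctan2(b[1],b[0])),np.hypot(*b))
E
```

```text
tab [[0.3965 0.356 ]
 [0.4307 0.3537]
 [0.4286 0.3362]
 [0.3946 0.3377]] [0.4126 0.3459]
plate [[0.4274 0.3766]
 [0.4824 0.3742]
 [0.4799 0.3117]
 [0.4244 0.3143]]
rod [[0.4916 0.3759]
 [0.4892 0.311 ]] [0.4904 0.3434]
axis yaw -2.099658351349376 len 0.0648819584974652
tab->hinge yaw -1.8189757291417374 dist 0.07786745809403098
side yaw -2.519277060010224 0.05504471695542166
side yaw -2.736682266268873 0.05548454141475279
```

Request:
send_rows(rows=[[[-0.006,0.005,-0.01],-10.2,0],[[-0.006,0.005,-0.01],-10.2,0],[[-0.006,0.005,-0.02],-10.2,0],[[-0.006,0.005,-0.02],-10.2,0],[[-0.006,0.005,-0.02],-10.2,0],[[-0.006,0.005,-0.02],-10.2,0],[[-0.006,0.005,-0.02],-10.2,0],[[-0.003,0.004,-0.02],-10.3,0],[[0,0,-0.03],0,0],[[0,0,0],0,0],[[0,0,0],0,0],[[0,0,0],0,0],[[0,0,0],0,0]])

```text
clock: 60.65
eef_pos: [0.4825, 0.1716, 0.0636]
tool_rot: [-2.986, 0.003, 0.251]
force: [-0.2, -0.2, 0.5]
opening: 0.499
grip_force: 0.0
```

```bash
python3 -c "
from workcell import arm
o=arm.get_obs(); print(o)"
```

```text
{'clock': 60.65, 'joint_pos': array([ 0.24974744,  0.4044484 , -0.24205644,  0.92777963,  0.1555947 ,
        3.14057036]), 'joint_vel': array([-0.00293685,  0.00248628, -0.00544787, -0.00219589, -0.00111622,
       -0.00156007]), 'tau': array([-7.44786439e-02, -4.06429195e+01,  2.09466738e+01,  3.15330760e-02,
        4.96586077e-01, -6.66193500e-05]), 'eef_pos': array([0.48250594, 0.17161279, 0.0635753 ]), 'tool_rot': array([-2.98599451,  0.00332971,  0.2507574 ]), 'force': array([-0.21733949, -0.20304907,  0.50178902]), 'moment': array([-0.098029  , -0.05339705, -0.01918281]), 'grip_force': 0.0, 'opening': 0.49894202892730777}
```

Request:
send_rows(rows=[[[0,0,0],0,0],[[0,0,0],0,0]])

```text
clock: 60.9
eef_pos: [0.4819, 0.171, 0.0627]
tool_rot: [-2.986, 0.005, 0.25]
force: [-0.5, -0.6, -0.0]
opening: 0.501
grip_force: 0.0
```

Joint 6 hit its range (j6 = j1 + π − yaw), so I need the other half-turn, yaw ≈ 178°. Raise and turn back.

Request:
send_rows(rows=[[[0,0,0.03],10,0],[[0,0,0.03],10,0],[[0,0,0.03],10,0],[[0,0,0.03],10,0],[[0,0,0],10,0],[[0,0,0],10,0],[[0,0,0],0,0],[[0,0,0],0,0],[[0,0,0],0,0]])

```text
clock: 62.02
eef_pos: [0.4818, 0.1706, 0.1824]
tool_rot: [-2.986, 0.006, 1.295]
force: [0.2, -0.2, 0.4]
opening: 0.5
grip_force: 0.0
```

The tool kept an 8.9° tilt. I'll undo it symmetrically at joint 6's other limit, high up in free space.

Request:
send_rows(rows=[[[0,-0.02,0.03],10,0],[[0,-0.02,0.03],10,0],[[0,-0.02,0.03],10,0],[[0,-0.02,0],10,0],[[0,-0.02,0],10,0],[[0,0,0],10.5,0],[[0,0,0],10.5,0],[[0,0,0],10.5,0],[[0,0,0],10.5,0],[[0,0,0],10.5,0],[[0,0,0],10.5,0],[[0,0,0],10.5,0],[[0,0,0],10.5,0],[[0,0,0],10.5,0],[[0,0,0],10.5,0],[[0,0,0],10.5,0],[[0,0,0],10.5,0],[[0,0,0],10.5,0],[[0,0,0],10.5,0],[[0,0,0],10.5,0]])

```text
clock: 64.53
eef_pos: [0.4815, 0.0706, 0.2726]
tool_rot: [-2.986, 0.006, -1.36]
force: [-0.0, 0.3, -0.3]
opening: 0.498
grip_force: 0.0
```

Request:
send_rows(rows=[[[0,0,0],10.5,0],[[0,0,0],10.5,0],[[0,0,0],10.5,0],[[0,0,0],10.5,0],[[0,0,0],10.5,0],[[0,0,0],10.5,0],[[0,0,0],10.5,0],[[0,0,0],0,0]])

```text
clock: 65.53
eef_pos: [0.4821, 0.0705, 0.2723]
tool_rot: [-2.986, 0.006, -0.086]
force: [0.2, 0.6, 0.4]
opening: 0.5
grip_force: 0.0
```

```bash
python3 -c "
from workcell import arm
o=arm.get_obs(); print(o['joint_pos'],o['eef_pos'],o['tool_rot'])"
```

```text
[ 0.04897289  0.18547687  0.03172724  1.40211736  0.15497498 -3.00538083] [0.48209726 0.07053168 0.27228601] [-2.98602719  0.00616728 -0.08559908]
```

Request:
send_rows(rows=[[[0,0,0],7.5,0],[[0,0,0],10,0],[[0,0,0],10,0],[[0,0,0],0,0],[[0,0,0],0,0]])

```text
clock: 66.15
eef_pos: [0.4627, 0.1574, 0.2724]
tool_rot: [-3.058, 0.007, 0.273]
force: [-0.3, -0.1, -0.1]
opening: 0.502
grip_force: 0.0
```

Request:
send_rows(rows=[[[0,0,0],10,0],[[0,0,0],10,0],[[0,0,0],0,0],[[0,0,0],0,0]])

```text
clock: 66.65
eef_pos: [0.4252, 0.2363, 0.2723]
tool_rot: [-3.13, 0.01, 0.499]
force: [-0.1, -0.1, 0.2]
opening: 0.5
grip_force: 0.0
```

Request:
send_rows(rows=[[[0,0,0],3.5,0],[[0,0,0],0,0],[[0,0,0],0,0]])

```text
clock: 67.03
eef_pos: [0.4176, 0.2493, 0.2723]
tool_rot: [3.14, 0.01, 0.538]
force: [0.6, 0.2, -0.2]
opening: 0.498
grip_force: 0.0
```

Request:
send_rows(rows=[[[0,0,0],-10.5,0],[[0,0,0],-10.5,0],[[0,0,0],-10.5,0],[[0,0,0],-10.5,0],[[0,0,0],-10.5,0],[[0,0,0],-10.5,0],[[0,0,0],-10.5,0],[[0,0,0],-10.5,0],[[0,0,0],-10.5,0],[[0,0,0],-10.5,0],[[-0.001,0.01,0],-10.5,0],[[-0.001,0.01,0],-10.5,0],[[-0.001,0.01,0],-10.5,0],[[-0.001,0.01,0],-10.5,0],[[-0.001,0.01,0],-10.5,0],[[-0.001,0.01,-0.03],-10.5,0],[[-0.001,0.01,-0.03],-10.5,0],[[-0.001,0.01,-0.03],-10.5,0],[[-0.001,0.01,-0.03],-10.5,0],[[-0.0025,0.0073,-0.03],-10.5,0]])

```text
clock: 69.53
eef_pos: [0.4062, 0.3474, 0.1214]
tool_rot: [3.14, 0.01, -3.132]
force: [0.2, 0.3, 0.4]
opening: 0.503
grip_force: 0.0
```

Request:
send_rows(rows=[[[0,0,-0.04],-3,0],[[0,0,0],0,0],[[0,0,0],0,0],[[0,0,0],0,0],[[0,0,0],0,0]])

```text
clock: 70.15
eef_pos: [0.4062, 0.3485, 0.0838]
tool_rot: [3.139, 0.012, 3.107]
force: [-0.6, 0.5, 0.3]
opening: 0.497
grip_force: 0.0
```

Request:
send_rows(rows=[[[0,-0.0017,-0.04],0,0],[[0,0,-0.018],0,0],[[0,0,-0.01],0,0],[[0,0,0],0,0],[[0,0,0],0,-1],[[0,0,0],0,-1],[[0,0,0],0,-1],[[0,0,0],0,-1],[[0,0,0],0,-1]])

```text
clock: 71.28
eef_pos: [0.4061, 0.3477, 0.0151]
tool_rot: [3.138, 0.011, 3.108]
force: [-1.0, 5.1, 1.9]
opening: 0.193
grip_force: 58.6
```

```bash
python3 - <<'E'
import numpy as np
th=np.radians(np.arange(0,181,5)); r=.084
P=np.round(np.c_[-r*np.cos(th)*.99926, r*np.cos(th)*.0384, r*np.sin(th)],4)
D=np.round(np.diff(P,axis=0),4)
for k in range(0,36,9): print([[list(map(float,d)),0,-1] for d in D[k:k+9]])
E
```

```text
[[[0.0003, 0.0, 0.0073], 0, -1], [[0.0009, 0.0, 0.0073], 0, -1], [[0.0016, -0.0001, 0.0071], 0, -1], [[0.0022, -0.0001, 0.007], 0, -1], [[0.0028, -0.0001, 0.0068], 0, -1], [[0.0034, -0.0001, 0.0065], 0, -1], [[0.0039, -0.0002, 0.0062], 0, -1], [[0.0045, -0.0001, 0.0058], 0, -1], [[0.0049, -0.0002, 0.0054], 0, -1]]
[[[0.0054, -0.0002, 0.0049], 0, -1], [[0.0059, -0.0002, 0.0045], 0, -1], [[0.0061, -0.0003, 0.0039], 0, -1], [[0.0065, -0.0002, 0.0034], 0, -1], [[0.0068, -0.0003, 0.0028], 0, -1], [[0.007, -0.0003, 0.0022], 0, -1], [[0.0071, -0.0002, 0.0016], 0, -1], [[0.0073, -0.0003, 0.001], 0, -1], [[0.0073, -0.0003, 0.0003], 0, -1]]
[[[0.0073, -0.0003, -0.0003], 0, -1], [[0.0073, -0.0003, -0.001], 0, -1], [[0.0071, -0.0002, -0.0016], 0, -1], [[0.007, -0.0003, -0.0022], 0, -1], [[0.0068, -0.0003, -0.0028], 0, -1], [[0.0065, -0.0002, -0.0034], 0, -1], [[0.0061, -0.0003, -0.0039], 0, -1], [[0.0059, -0.0002, -0.0045], 0, -1], [[0.0054, -0.0002, -0.0049], 0, -1]]
[[[0.0049, -0.0002, -0.0054], 0, -1], [[0.0045, -0.0001, -0.0058], 0, -1], [[0.0039, -0.0002, -0.0062], 0, -1], [[0.0034, -0.0001, -0.0065], 0, -1], [[0.0028, -0.0001, -0.0068], 0, -1], [[0.0022, -0.0001, -0.007], 0, -1], [[0.0016, -0.0001, -0.0071], 0, -1], [[0.0009, 0.0, -0.0073], 0, -1], [[0.0003, 0.0, -0.0073], 0, -1]]
```

Request:
send_rows(rows=[[[0.0003,0.0,0.0073],0,-1],[[0.0009,0.0,0.0073],0,-1],[[0.0016,-0.0001,0.0071],0,-1],[[0.0022,-0.0001,0.007],0,-1],[[0.0028,-0.0001,0.0068],0,-1]])

```text
clock: 71.9
eef_pos: [0.4154, 0.3473, 0.0492]
tool_rot: [3.138, 0.013, 3.107]
force: [8.7, 7.6, -11.6]
opening: 0.192
grip_force: 58.7
```

Request:
send_rows(rows=[[[0.0034,-0.0001,0.0065],0,-1],[[0.0039,-0.0002,0.0062],0,-1],[[0.0045,-0.0001,0.0058],0,-1],[[0.0049,-0.0002,0.0054],0,-1],[[0.0054,-0.0002,0.0049],0,-1],[[0.0059,-0.0002,0.0045],0,-1]])

```text
clock: 72.65
eef_pos: [0.4407, 0.3462, 0.0806]
tool_rot: [3.139, 0.007, 3.108]
force: [3.9, 9.8, -15.2]
opening: 0.187
grip_force: 58.7
```

Request:
send_rows(rows=[[[0.0061,-0.0003,0.0039],0,-1],[[0.0065,-0.0002,0.0034],0,-1],[[0.0068,-0.0003,0.0028],0,-1],[[0.007,-0.0003,0.0022],0,-1],[[0.0071,-0.0002,0.0016],0,-1],[[0.0073,-0.0003,0.001],0,-1],[[0.0073,-0.0003,0.0003],0,-1],[[0.0073,-0.0003,-0.0003],0,-1],[[0.0073,-0.0003,-0.001],0,-1]])

```text
clock: 73.78
eef_pos: [0.5013, 0.3441, 0.0961]
tool_rot: [3.138, 0.004, 3.109]
force: [-3.5, 8.0, 0.9]
opening: 0.178
grip_force: 58.4
```

Request:
send_rows(rows=[[[0.0071,-0.0002,-0.0016],0,-1],[[0.007,-0.0003,-0.0022],0,-1],[[0.0068,-0.0003,-0.0028],0,-1],[[0.0065,-0.0002,-0.0034],0,-1],[[0.0061,-0.0003,-0.0039],0,-1],[[0.0059,-0.0002,-0.0045],0,-1],[[0.0054,-0.0002,-0.0049],0,-1]])

```text
clock: 74.65
eef_pos: [0.5488, 0.3401, 0.0729]
tool_rot: [3.142, 0.009, 3.107]
force: [-0.8, -0.4, -0.2]
opening: 0.002
grip_force: 0.0
```

The tab slipped from the grip after passing vertical. I'll raise the tool, move it behind the plate and look.

Request:
send_rows(rows=[[[0,0,0.04],0,-1],[[0,0,0.04],0,-1],[[-0.03,0,0.02],0,-1],[[-0.04,0.001,0],0,-1],[[-0.03,0.001,0],0,-1],[[0,0,0],0,-1],[[0,0,0],0,-1]])

```text
clock: 75.53
eef_pos: [0.4493, 0.3428, 0.1738]
tool_rot: [3.14, 0.011, 3.107]
force: [0.1, -0.5, -0.4]
opening: -0.005
grip_force: 0.0
```

```bash
python3 - <<'E'
from fit import *
print(arm.get_obs()["eef_pos"])
a=arm.read_camera("side")[130:230,150:310]; b=arm.read_camera("scene")[210:310,360:520]
v=np.hstack([cv2.resize(i,None,fx=2.5,fy=3.5,interpolation=cv2.INTER_CUBIC) for i in (a,b)])
cv2.imwrite("pics/pl2.png",v[:,:,::-1])
for n in ("side","scene"):
  c=cam(n); print(n,pix(c,[[.49,.3434,.024],[.49,.3434,.119],[.585,.3434,.024]]).round(0).tolist())
E
```

```text
[0.4492547  0.34280994 0.17375667]
side [[234.0, 173.0], [231.0, 147.0], [257.0, 163.0]]
scene [[421.0, 275.0], [428.0, 249.0], [390.0, 294.0]]
```

View pics/pl2.png

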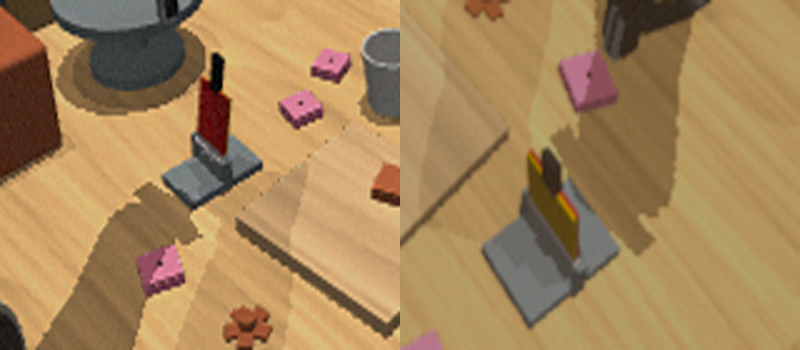

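The plate stands near vertical: in the left half it is red towards the robot, with the tab at (217,72). Push it over from behind with closed fingers.

Request:
send_rows(rows=[[[0,0,-0.05],0,-1],[[0,0,-0.049],0,-1],[[0,0,0],0,-1],[[0.012,0,0],0,-1],[[0.012,0,0],0,-1],[[0.012,0,0],0,-1],[[0.012,0,0],0,-1],[[0.01,0,0],0,-1],[[0.01,-0.001,-0.003],0,-1],[[0.01,-0.001,-0.005],0,-1],[[0.008,-0.001,-0.007],0,-1],[[0,0,0],0,-1]])

```text
clock: 77.12
eef_pos: [0.5351, 0.3391, 0.0587]
tool_rot: [3.142, 0.009, 3.106]
force: [-1.0, 0.3, 0.4]
opening: 0.003
grip_force: 0.0
```

Request:
send_rows(rows=[[[0.005,0,-0.008],0,-1],[[0.003,0,-0.008],0,-1],[[0,0,-0.007],0,-1],[[0,0,-0.005],0,-1],[[0,0,-0.003],0,-1],[[0,0,0],0,-1],[[0,0,0],0,-1]])

```text
clock: 78.0
eef_pos: [0.5426, 0.3397, 0.0288]
tool_rot: [3.141, 0.01, 3.107]
force: [-0.3, -1.1, 0.1]
opening: -0.003
grip_force: 0.0
```

Request:
send_rows(rows=[[[0,0,-0.002],0,-1],[[0,0,-0.001],0,-1],[[0,0,0],0,-1],[[0,0,0],0,-1]])

```text
clock: 78.5
eef_pos: [0.5431, 0.34, 0.0274]
tool_rot: [3.14, 0.011, 3.107]
force: [-2.5, -1.5, 7.7]
opening: 0.004
grip_force: 3.7
```

Request:
send_rows(rows=[[[0,0,0.05],0,-1],[[-0.02,-0.02,0.05],0,-1],[[-0.02,-0.04,0.04],-10,-1],[[-0.01,-0.05,0.03],-10,-1],[[0,-0.06,0.01],-10,-1],[[0,-0.06,0.01],-10,-1],[[0,-0.06,0],-10,-1],[[0,-0.06,0],-10,-1],[[0,-0.06,0],-10,-1],[[0,-0.06,0],-10,-1],[[0,-0.06,0],-10,-1],[[0,-0.04,0],-10,-1],[[0,0,0],0,-1],[[0,0,0],0,-1],[[0,0,0],0,-1]])

```text
clock: 80.38
eef_pos: [0.4927, -0.2291, 0.2158]
tool_rot: [3.141, 0.01, 1.364]
force: [0.7, 0.2, -0.0]
opening: 0.002
grip_force: 0.0
```

```bash
python3 - <<'E'
from fit import *
c,im=shot("fin"); o=arm.get_obs(); print(o["clock"],o["eef_pos"],np.degrees(o["tool_rot"]))
h=cv2.cvtColor(im,cv2.COLOR_RGB2HSV)
print("handle",rect(c,cv2.inRange(h,(8,180,130),(17,255,255)),.026))
for d in arm.outline_of("wrist","tile1"):
  r=rect(c,d["mask"],.018)
  if r[2]>40: print(np.round(d["position"]),r,np.median(im[d["mask"]],0))
for n in ("scene","side"):
  cs=cam(n); s=arm.read_camera(n); 
  for e in (-1,1):
    for r_ in (.03,.05): 
      u=pix(cs,[[.49+e*r_,.3434-e*r_*.038,.027]])[0].round().astype(int); print(n,e,r_,s[u[1],u[0]])
    u=pix(cs,[[.49+e*.083,.3434-e*.003,.028]])[0].round().astype(int); print(n,e,"tab",s[u[1],u[0]])
E
```

```text
80.425 [ 0.49280786 -0.229054    0.21583638] [179.9442332    0.55688778  78.16107904]
handle [  0.423   -0.1318  39.145   25.5249 -10.4645]
[ 46. 458.] [  0.6359  -0.1423  45.9299  49.3798 -10.2469] [211. 213. 221.]
[172. 444.] [  0.613   -0.263   47.0983  50.6235 -11.8577] [ 88. 157.  89.]
[116. 450.] [  0.6235  -0.204   45.874   48.6481 -10.0674] [ 54. 102. 185.]
[ 49. 368.] [  0.554   -0.1285  46.5601  46.1954 -10.5344] [213. 215.  72.]
[116. 367.] [  0.543   -0.1875  46.628   46.6525 -10.3525] [83. 77. 80.]
scene -1 0.03 [116 119 114]
scene -1 0.05 [179 156 100]
scene -1 tab [179 151  96]
scene 1 0.03 [159  46  22]
scene 1 0.05 [159  47  29]
scene 1 tab [63 53 38]
side -1 0.03 [122 132 132]
side -1 0.05 [126 133 134]
side -1 tab [225 190 123]
side 1 0.03 [188  36  31]
side 1 0.05 [185  35  28]
side 1 tab [27 27 31]
```

All five tiles are in their own pockets, the gauge is on the mat, and the plate is red up and down flat. Handing in.

```bash
python3 -c "
from workcell import arm
print(arm.hand_in())"
```

```text
the job is handed in; nothing more can be done
None
```

Handed in at about 80 s: all five tiles are seated in their pockets, the gap was checked with the gauge and the gauge is back on its mat, and the plate is turned over red up (its tab slipped from the grip just past vertical, so I pushed it the rest of the way); the judge gave no verdict.

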